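# Clear the turner, shift the pans along the hob, cover the saucepan

### The job

Pick the turner up off the hob and slide its blade fully home into the slot of the blue turner rest, then slide the saucepan along the glass from the orange middle ring to the ring the turner has freed, and after it the skillet onto the middle ring, each centred inside its ring and neither lifted nor tipped. Last of all, set the lid squarely on the saucepan. Leave the other kitchen things where they stand.

Things in the scene. Friction and masses are not known exactly. Their poses are not given: they have to be found in the camera images.
- hob: built-in black glass hob, 300 mm (its x) by 600 mm (its y), top 8 mm above the counter; three printed rings of 172 mm diameter in a row along its y, 190 mm apart. Origin: underside centre (counter level). Fixed, but its position and yaw vary
- ring_left (a point): centre of the white ring at the hob's +y end (left seen from the robot), on the glass
- ring_middle (a point): centre of the orange middle ring, on the glass
- ring_right (a point): centre of the white ring at the hob's -y end, on the glass. One white ring starts under the skillet, the other has only the turner lying on it; which is which varies
- saucepan: steel saucepan, 150 mm diameter, 85 mm high, about 0.7 kg, starting on the middle ring. Origin: centre of its underside; z up; its straight black handle points along its -x
- saucepan_handle (a point): grip point on the saucepan's handle: 140 mm from the pan's axis, 66 mm above its underside, middle of the handle's section. The handle is a level bar 20 mm wide, 16 mm high, 125 mm long (75 to 200 mm from the axis)
- saucepan_rim (a point): centre of the saucepan's open mouth, at rim height (85 mm above its underside); opening 144 mm across
- skillet: aluminium skillet, base 126 mm, rim 160 mm diameter, 42 mm high, about 0.65 kg, starting on a white end ring. Origin: centre of its underside; z up; its straight red handle points along its -x
- skillet_handle (a point): grip point on the skillet's handle: 145 mm from the pan's axis, 34 mm above its underside, middle of the section. Level bar 20 mm wide, 16 mm high, 130 mm long (75 to 205 mm from the axis)
- lid: aluminium saucepan lid lying on the counter right of the hob: disc 156 mm diameter, 5 mm thick, over a tapered plug (134 mm diameter at the disc, 120 mm at its underside, 6 mm deep) that drops into the saucepan; black round knob on top; 46 mm high in all, 0.25 kg. Origin: centre of the plug's underside, so 6 mm below the rim when seated; z up
- lid_knob (a point): grip point in the middle of the lid's knob (30 mm diameter, 30 mm high), on the lid's axis, 34 mm above the lid's origin
- turner: flat turner lying on the glass, 180 mm long: steel blade 85 long, 70 wide, 3 mm thick (body x from 5 to 90 mm) and orange handle 95 long, 22 wide, 23 mm high (x from -90 to 5 mm), all with one flat underside; 0.16 kg. Origin: middle of its length on the underside; x points from handle to blade, z up
- turner_grip (a point): grip point on the turner's handle: x = -35 mm, y = 0, 22 mm above its underside
- turner_tip (a point): middle of the blade's front edge: x = 90 mm, 1.5 mm above the underside
- turner_rest: blue steel turner rest fixed on the counter left of the hob, 90 mm (x) by 106 mm (y), 20 mm high, with a flat horizontal slot whose mouth is the -x face, looking towards the robot; a window in its roof shows the blade. Its x axis is the direction in which the blade goes in. Origin: underside centre. Position and yaw vary
- rest_mouth (a point): middle of the slot's floor at the mouth, 3 mm above the counter, axes as the rest's. The slot is 82 mm wide, 13 mm high (upwards from this point), 80 mm deep to its back wall
- ramekin: white ceramic cup, 80 mm across, 45 mm high, right of the hob, beyond the lid. A bystander, leave it; origin: centre of its underside
- pepper_mill: dark wooden pepper mill, 54 mm across, 140 mm high, right of the hob, beyond the lid. A bystander, leave it; origin: centre of its underside
- squeeze_bottle: yellow squeeze bottle, 60 mm across, 170 mm high, left of the hob towards the back. A bystander, leave it; origin: centre of its underside
- spice_jar: amber spice jar, 50 mm across, 100 mm high, behind the hob. A bystander, leave it; origin: centre of its underside
- tin: food tin with red label, 66 mm across, 110 mm high, left of the hob, beyond the turner rest. A bystander, leave it; origin: centre of its underside
Things that resemble listed ones, but are neither listed nor needed, are in the scene too. Leave any brown look-alike of the lid alone.

How it is judged:
On the way, in this order (a step that is already met when the one before it is completed fails the run):
1. the turner's blade is fully home in the slot of the rest (tip within 9 mm of the back wall) (x of turner_tip in the frame of rest_mouth above 0.071 m and y of turner_tip in the frame of rest_mouth between -0.02 and 0.02 m and z of turner_tip in the frame of rest_mouth between -0.003 and 0.017 m and angle between the x axis of turner and the x axis of rest_mouth, either way round below 0.2 rad), for 0.2 s.
2. the saucepan stands within 15 mm of the centre of the freed white ring, the skillet still on its own ring (z of saucepan in the frame of hob below 0.013 m and linear speed of saucepan below 0.02 m/s and ((horizontal distance between saucepan and ring_left below 0.015 m and horizontal distance between skillet and ring_right below 0.04 m) or (horizontal distance between saucepan and ring_right below 0.015 m and horizontal distance between skillet and ring_left below 0.04 m))), for 0.2 s.
3. the skillet stands within 15 mm of the centre of the middle ring (horizontal distance between skillet and ring_middle below 0.015 m and z of skillet in the frame of hob below 0.013 m and linear speed of skillet below 0.02 m/s), for 0.2 s.
4. the lid is seated on the saucepan (horizontal distance between lid and saucepan_rim below 0.01 m and z of lid in the frame of saucepan_rim between -0.012 and -0.003 m and angle between lid's own z axis and vertical below 0.06 rad), for 0.2 s.
At the end, for the whole second after the job is handed in: Turner in the slot, tip within 9 mm of its back wall; saucepan on the glass within 15 mm of the centre of the white ring the turner freed; skillet within 15 mm of the middle ring's centre; lid seated level in the saucepan's mouth, within 10 mm of centre; all at rest (all of step 1 and all of step 3 and all of step 4 and (horizontal distance between saucepan and ring_left below 0.015 m or horizontal distance between saucepan and ring_right below 0.015 m) and z of saucepan in the frame of hob below 0.013 m and linear speed of each of turner, saucepan, lid below 0.02 m/s and angular speed of each of turner, saucepan, skillet, lid below 0.2 rad/s); the robot touches nothing.
It fails at once if the saucepan is lifted more than 8 mm off the glass (z of saucepan in the frame of hob above 0.016 m).
It fails at once if the skillet is lifted more than 8 mm off the glass (z of skillet in the frame of hob above 0.016 m).
It fails at once if the saucepan is tipped by more than 0.15 rad (angle between saucepan's own z axis and vertical above 0.15 rad).
It fails at once if the skillet is tipped by more than 0.15 rad (angle between skillet's own z axis and vertical above 0.15 rad).
It fails at once if another kitchen thing is moved more than 30 mm or knocked over (distance of any of ramekin, pepper_mill, squeeze_bottle, spice_jar, tin from where it was at the start of the episode above 0.03 m or angle between any of ramekin, pepper_mill, squeeze_bottle, spice_jar, tin's own z axis and vertical above 0.4 rad).
It also fails if it takes over 72 s, if anything falls off the work surface, if the arm or the gripper's body presses on something with over 40 N, if the wrist force passes 120 N, or if a joint passes its speed limit or range.

### The arm

A 7-joint arm with a two-finger parallel gripper is mounted at the origin on the work surface. World frame = base frame: x ahead of the robot, y to its left, z up, the work surface at z = 0. Lengths are in m, angles in rad, forces in N, time in s.
With the tool pointing down it reaches from about 0.425 to 0.875 m from the base axis. Payload 4.7 kg.
Tool frame: the origin (TCP) lies on the centre line of the jaws, within the pads' length; the fingertips stand 14 mm ahead of it and the grasp point (between the pads) lies 5 mm behind it; z points along the fingers, y is the line along which they close (so a half turn about z gives the same grasp; the last joint's range is limited). The gripper opens to 87 mm and grips with 3 to 60 N. Pads are 19 mm wide; open, the fingers measure 117 mm over their backs; the gripper's body (75 mm by 190 mm) begins 51 mm behind the grasp point.
Start: joints at [1.268, 0.321, -0.07, 1.45, 0.023, 1.371, -0.057], TCP at [0.202, -0.618, 0.237] pointing down, gripper open.
Joint ranges: [-2.86, 2.86], [-0.3, 2.09], [-1.38, 1.24], [0.06, 2.45], [-1.56, 4.7], [0.09, 2.05], [-2.69, 2.69]. Speed limits (rad/s): [2.57, 2.57, 3.14, 3.14, 3.14, 3.14, 3.14].

### API

Orientations are given as a rotation vector (axis times angle).
In Python, from bench import ctrl gives the robot as it stands.
- The arm moves only by the tool send_rows, never from a script. Its argument "steps" is a list of rows, each an object of numbers: "tx", "ty", "tz": the shift along the tool's x, y, z in units of 60 mm (1.0 is 60 mm); "turn": the turn about the tool's z in units of 8 degrees (1.0 is 8 degrees); "grip": the opening, from 0 (shut) to 1 (fully open). A call has 1 to 12 rows; each row shifts and turns the commanded pose from where the row before left it, along the tool's axes as they then stand; what a row does not reach is not made up. A row lasts 1/8 s, in which the tool goes at most 62.5 mm and 10.7 degrees, less where a joint would pass 70% of its speed; a pose out of reach is approached as far as the arm can. A call is refused whole if a number of a shift passes 1 or a number of a turn 1, either way. A call with a gripper value outside its range is refused whole. The fingers move at their own pace and stop on an object; "newtons" is the grip in N (left out, the last holds). Time passes only in rows, so rows that do not move let the fingers close. It gives the time, the measured TCP pose, the force, the opening and the grip force at its end, in the units of the state.
- ctrl.get_state(): the state, without advancing time (a new reading comes with each control period).
- ctrl.get_image(name): name is "scene" or "top"; returns a dict with "pixels" (480x640x3 uint8, red, green, blue), "K" (3x3 intrinsics, pixels), "dist" ([k1, k2, p1, p2, k3] as OpenCV has them; the pictures are not rectified), "cam_to_world" (4x4, takes a point from camera to world coordinates). Camera axes: x right, y down, z forward; pixel columns grow to the right and rows downward; lengths in m; the calibration is good to about 2 mm. A picture is of the moment at which its call begins. There is no depth.
- ctrl.close_job(): hands the job in; it is judged then, once.
The state is a dict: "time": time; "joint_positions": joint angles; "qd": joint speeds; "joint_torque": joint torques, N m; "position": TCP position; "tool_rot": TCP orientation; "ft_force": force on the tool from outside, world axes, zero at the start; "torque": the same for the moment, N m; "grip_width": opening from 0.0 (shut) to 1.0 (fully open); "grip_force": force on a finger pad.
Only numpy, scipy, OpenCV 4.12 (cv2) and the standard library are available. Lean on these libraries where they do the work, as an engineer would, in place of code of your own. Each camera call takes 0.05 s, during which the arm holds its last target. There are 200 camera calls.

## Working session

There is one attempt and no reset: what is moved stays moved. The work goes in short steps, Python scripts to look and compute and a tool call to move; the robot and the scene stay as the last step left them, time stands still between calls to the robot, and variables do not carry over. Pictures are saved under pics/ and viewed, at most 10 in all, crops included, and the job is handed in when it is done.

Besides the shell and the picture viewer there is one more tool, called after "Call:" by a JSON object that holds its "api" and its "payload". send_rows: Moves the arm, as the interface text tells. Its arguments: {"type":"object","properties":{"steps":{"type":"array"},"newtons":{"type":"number"}},"required":["steps"]}

```bash
ls; mkdir -p pics; python3 - <<'E'
from bench import ctrl
import cv2,numpy as np,pickle
print(ctrl.get_state())
for n in ("scene","top"):
    im=ctrl.get_image(n); pickle.dump(im,open(f"{n}0.pkl","wb"))
    cv2.imwrite(f"pics/{n}0.png",im["pixels"][:,:,::-1])
    print(n,im["K"],im["dist"],im["cam_to_world"])
E
```

```text
pics
{'time': 0.0, 'joint_positions': array([ 1.26805905,  0.3218286 , -0.07006252,  1.45168852,  0.02257252,
        1.37079238, -0.05689629]), 'qd': array([-0.00138572,  0.00144624, -0.00032467, -0.00018829, -0.00161632,
        0.00166705, -0.0020812 ]), 'joint_torque': array([-3.18108723e-04, -4.91297114e+01, -4.03797431e-01, -3.12529957e+01,
       -6.36247918e-02,  4.38232231e-02,  1.84927485e-04]), 'position': array([ 0.20229933, -0.61715675,  0.23545088]), 'tool_rot': array([-3.10038294e+00, -4.95321643e-01,  6.00205833e-04]), 'ft_force': array([-0.85226478, -0.28432568,  0.31758364]), 'torque': array([-0.00803686,  0.019003  ,  0.05370739]), 'grip_force': 0.0, 'grip_width': 0.999570438639655}
scene [[445.17770059   0.         319.55265083]
 [  0.         445.17770059 236.56999363]
 [  0.           0.           1.        ]] [0.03379951 0.         0.         0.         0.        ] [[ 0.41598105  0.73722928 -0.53240281  1.09546214]
 [ 0.90934352 -0.33248871  0.25009121 -0.28318414]
 [ 0.00735664 -0.58817025 -0.80870368  0.95488409]
 [ 0.          0.          0.          1.        ]]
top [[595.00857306   0.         324.17483198]
 [  0.         595.00857306 238.49205223]
 [  0.           0.           1.        ]] [-0.0579247  0.         0.         0.         0.       ] [[ 0.00377764 -0.99409834  0.10841684  0.36802269]
 [-0.99998141 -0.00427417 -0.00434779 -0.0129713 ]
 [ 0.00478552 -0.1083984  -0.99409601  1.6377422 ]
 [ 0.          0.          0.          1.        ]]
```

View pics/scene0.png

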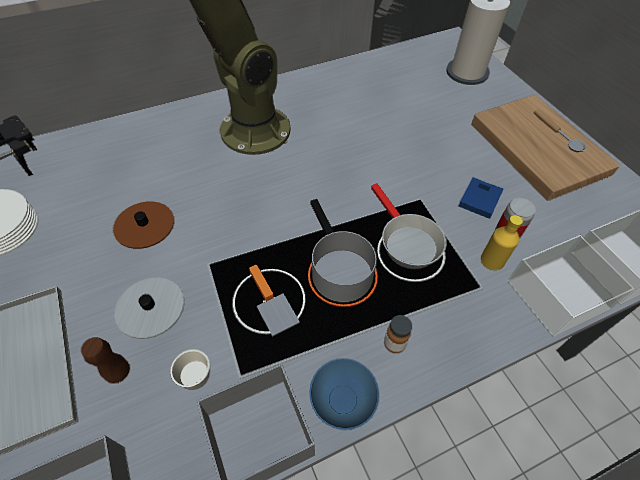

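View pics/top0.png

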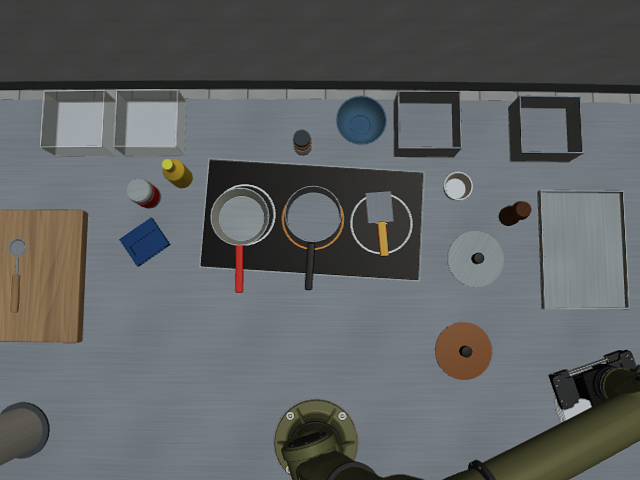

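Top view: the turner lies on the right ring (~381,222), saucepan on the middle ring (~313,215), skillet on the left ring (~242,215), rest at (145,241), lid (476,258). The scene view agrees. Next I fit the models to both views jointly.

```bash
cat > h.py <<'E'
import cv2,numpy as np,pickle
from scipy.optimize import minimize,least_squares
from scipy.spatial.transform import Rotation as R
def proj(im,P):
    M=np.linalg.inv(im["cam_to_world"]); 
    p,_=cv2.projectPoints(np.asarray(P,float).reshape(-1,1,3),cv2.Rodrigues(M[:3,:3])[0],M[:3,3],im["K"],np.array(im["dist"]))
    return p.reshape(-1,2)
def unproj(im,uv,z):
    n=cv2.undistortPoints(np.array(uv,float).reshape(-1,1,2),im["K"],np.array(im["dist"])).reshape(-1,2)
    d=np.c_[n,np.ones(len(n))]@im["cam_to_world"][:3,:3].T; o=im["cam_to_world"][:3,3]
    return o+d*((z-o[2])/d[:,2])[:,None]
def mask(im,lo,hi,roi):
    m=cv2.inRange(cv2.cvtColor(im["pixels"],cv2.COLOR_RGB2HSV),np.array(lo),np.array(hi))
    k=np.zeros_like(m); a,b,c,d=roi; k[b:d,a:c]=m[b:d,a:c]
    k=cv2.morphologyEx(k,cv2.MORPH_OPEN,np.ones((2,2)))
    cs,_=cv2.findContours(k,cv2.RETR_EXTERNAL,cv2.CHAIN_APPROX_NONE)
    c=max(cs,key=cv2.contourArea)
    return cv2.convexHull(c).reshape(-1,2)
def box(x0,x1,y0,y1,z0,z1): return np.array([[x,y,z] for x in(x0,x1) for y in(y0,y1) for z in(z0,z1)],float)
def frus(*rz):
    t=np.linspace(0,2*np.pi,72,endpoint=False)
    return np.vstack([np.c_[r*np.cos(t),r*np.sin(t),0*t+z] for r,z in rz])
def pose(P,p): 
    c,s=np.cos(p[3]),np.sin(p[3]); return np.c_[c*P[:,0]-s*P[:,1]+p[0],s*P[:,0]+c*P[:,1]+p[1],P[:,2]+p[2]]
def fit(views,P,p0,fz=None,yaw=True):
    """views: [(im,hull)], match support functions of the projected hull with the mask hull"""
    t=np.linspace(0,2*np.pi,48,endpoint=False); D=np.c_[np.cos(t),np.sin(t)]
    def full(q): 
        q=list(q); z=q.pop(2) if fz is None else fz; a=q[2] if yaw else p0[3]
        return [q[0],q[1],z,a]
    def res(q):
        Q=pose(P,full(q)); 
        return np.concatenate([(proj(im,Q)@D.T).max(0)-(h@D.T).max(0)-0.0 for im,h in views])
    q0=[p0[0],p0[1]]+([p0[2]] if fz is None else [])+([p0[3]] if yaw else [])
    r=least_squares(res,q0,loss='soft_l1',x_scale=0.01)
    return np.array(full(r.x)),np.sqrt(np.mean(r.fun**2))
E
python3 - <<'E'
from h import *
S=pickle.load(open("scene0.pkl","rb"));T=pickle.load(open("top0.pkl","rb"))
def go(n,P,p0,ms,mt,**k):
    for vs,l in (((S,T),'both'),((S,),'S'),((T,),'T')):
        v=[(im,mask(im,*(ms if im is S else mt))) for im in vs]
        kk=dict(k); 
        if l!='both' and 'fz' not in kk: kk['fz']=p0[2]
        p,e=fit(v,P,p0,**kk); print(n,l,p.round(4),round(e,2))
go("hob",box(-.15,.15,-.3,.3,0,.008),[.67,0,0,-.06],((0,0,0),(180,255,40),(200,195,490,380)),((0,0,0),(180,255,40),(195,150,430,290)))
go("hobz0",box(-.15,.15,-.3,.3,0,.008),[.67,0,0,-.06],((0,0,0),(180,255,40),(200,195,490,380)),((0,0,0),(180,255,40),(195,150,430,290)),fz=0)
go("rest",box(-.045,.045,-.053,.053,0,.02),[.6,.4,0,.4],((100,120,40),(130,255,255),(440,160,510,225)),((100,120,40),(130,255,255),(100,205,185,275)))
go("turnerhandle",box(-.09,.005,-.011,.011,0,.023),[.65,-.16,.008,.08],((5,130,100),(25,255,255),(240,255,275,302)),((5,130,100),(25,255,255),(372,212,395,265)))
go("skhandle",box(-.205,-.082,-.01,.01,.026,.042),[.67,.18,.008,0],((0,150,80),(6,255,255),(360,170,402,222)),((0,150,80),(6,255,255),(225,235,255,300)))
go("knob",frus((.015,.016),(.015,.046)),[.6,-.4,0,0],((0,0,0),(180,255,60),(125,280,170,320)),((0,0,0),(180,255,60),(455,240,500,275)),yaw=False)
E
```

```text
hob both [ 0.5943  0.0184 -0.0309 -0.0822] 37.08
hob S [ 0.5996  0.0146  0.     -0.0603] 8.52
hob T [ 0.5912  0.2141  0.     -0.0908] 41.23
hobz0 both [ 0.5991  0.0148  0.     -0.06  ] 38.44
hobz0 S [ 0.5996  0.0146  0.     -0.0603] 8.52
hobz0 T [ 0.5912  0.2141  0.     -0.0908] 41.23
rest both [ 0.5344  0.4794 -0.0054  0.6236] 1.37
rest S [0.5377 0.4779 0.     0.6294] 1.03
rest T [0.5324 0.4739 0.     0.626 ] 1.31
turnerhandle both [ 0.5847 -0.1761 -0.0017  0.0868] 1.63
turnerhandle S [ 0.5894 -0.1746  0.008   0.0821] 1.72
turnerhandle T [ 0.5844 -0.1786  0.008   0.0804] 1.35
skhandle both [0.601  0.21   0.004  0.0039] 1.9
skhandle S [ 0.6004  0.2072  0.008  -0.043 ] 2.18
skhandle T [0.6003 0.2082 0.008  0.0175] 1.14
knob both [ 0.4893 -0.4394 -0.0096  0.    ] 1.11
knob S [ 0.4959 -0.4362  0.      0.    ] 1.17
knob T [ 0.4889 -0.4392  0.      0.    ] 0.84
```

```bash
cat >> h.py <<'E'
def ortho(im,z,x0,x1,y0,y1,mm=1.0):
    """rows: x descending from x1, cols: y descending from y1"""
    s=mm/1000; xs=np.arange(x1,x0,-s); ys=np.arange(y1,y0,-s)
    X,Y=np.meshgrid(xs,ys,indexing='ij')
    p=proj(im,np.stack([X,Y,0*X+z],-1)).astype(np.float32).reshape(X.shape+(2,))
    return cv2.remap(im["pixels"],p[...,0],p[...,1],cv2.INTER_CUBIC)[:,:,::-1].copy()
E
python3 - <<'E'
from h import *
S=pickle.load(open("scene0.pkl","rb"));T=pickle.load(open("top0.pkl","rb"))
a=[ortho(im,.008,.38,.78,-.32,.36,1.0) for im in (T,S)]
a=[cv2.resize(x,(510,300),interpolation=cv2.INTER_AREA) for x in a]
cv2.imwrite("pics/o1.png",np.vstack(a))
E
```

```text
(no output)
```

View pics/o1.png

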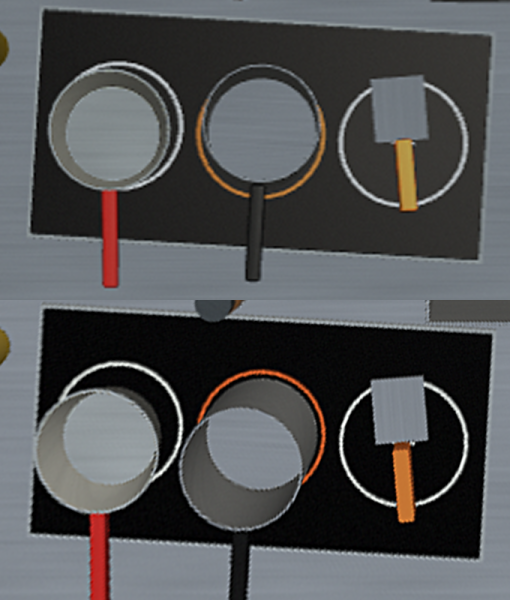

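```bash
cat >> h.py <<'E'
def grad(im):
    g=cv2.GaussianBlur(im["pixels"].astype(np.float32),(0,0),0.8)
    return np.minimum(np.sqrt(sum(cv2.Sobel(g,cv2.CV_32F,a,b,ksize=3)**2 for a,b in((1,0),(0,1))).max(2)),250)
def poly(*pts,n=60):
    p=np.array(pts,float); return np.vstack([np.linspace(p[i],p[(i+1)%len(p)],n) for i in range(len(p))])
def rect(x0,x1,y0,y1,z): return poly([x0,y0,z],[x1,y0,z],[x1,y1,z],[x0,y1,z])
def circ(r,z): return frus((r,z))
def efit(ims,P,p0,fz=None,yaw=True,span=.012):
    gs=[grad(i) for i in ims]
    def full(q):
        q=list(q); z=fz if fz is not None else q.pop(2); return [q[0],q[1],z,q[2] if yaw else p0[3]]
    def cost(q,s=0):
        c=0
        for im,g in zip(ims,gs):
            p=proj(im,pose(P,full(q))).astype(np.float32)
            c-=cv2.remap(g if not s else cv2.GaussianBlur(g,(0,0),s),p[:,:1],p[:,1:],cv2.INTER_LINEAR).mean()
        return c
    q=[p0[0],p0[1]]+([p0[2]] if fz is None else [])+([p0[3]] if yaw else [])
    sp=[span,span]+([span] if fz is None else [])+([.1] if yaw else [])
    for s in (3,1,0):
        best=None
        for k in range(4 if s==3 else 1):
            rng=np.random.default_rng(k)
            sim=np.array([q]+[np.array(q)+np.array(sp)*rng.uniform(-1,1,len(q)) for _ in q])
            r=minimize(cost,q,args=(s,),method='Nelder-Mead',options=dict(initial_simplex=sim,xatol=1e-5,fatol=1e-4,maxiter=400))
            if best is None or r.fun<best.fun: best=r
        q=best.x; sp=[x/3 for x in sp]
    return np.array(full(q)),-best.fun/len(ims)
E
cat > m.py <<'E'
from h import *
MODEL=dict(
hob=(rect(-.15,.15,-.3,.3,.008),[.599,.0146,0,-.06],0,True),
ringR=(circ(.084,.008),[.591,-.175,0,0],0,False),
rest=(rect(-.045,.045,-.053,.053,.02),[.535,.476,0,.626],0,True),
turner=(np.vstack([rect(.005,.09,-.035,.035,.003),rect(-.09,.005,-.011,.011,.023)]),[.586,-.177,.008,.083],.008,True),
skillet=(np.vstack([circ(.08,.042),rect(-.205,-.08,-.01,.01,.042)]),[.600,.209,.008,0],.008,True),
saucepan=(np.vstack([circ(.075,.085),rect(-.2,-.075,-.01,.01,.074)]),[.605,.02,.008,-.04],.008,True),
lid=(np.vstack([circ(.078,.011),circ(.015,.046)]),[.490,-.439,0,0],0,False))
def run(ims,names,P0={}):
    for n in names:
        P,p0,z,y=MODEL[n]; p0=P0.get(n,p0)
        for l,v,fz in [('both',ims,z),('bothz',ims,None)]+[(str(i),[im],z) for i,im in enumerate(ims)]:
            p,e=efit(v,P,p0,fz,y); print(n,l,p.round(4),round(float(e),1))
E
python3 - <<'E'
from m import *
S=pickle.load(open("scene0.pkl","rb"));T=pickle.load(open("top0.pkl","rb"))
run([S,T],MODEL)
E
```

```text
hob both [ 0.6012  0.0125  0.     -0.0586] 236.7
hob bothz [ 0.601   0.0127 -0.0026 -0.0584] 238.8
hob 0 [ 0.6018  0.0117  0.     -0.0574] 236.3
hob 1 [ 0.6008  0.0128  0.     -0.0589] 239.3
ringR both [ 0.5954 -0.1788  0.      0.    ] 220.3
ringR bothz [ 5.954e-01 -1.791e-01 -5.000e-04  0.000e+00] 220.0
ringR 0 [ 0.5952 -0.1789  0.      0.    ] 234.7
ringR 1 [ 0.5954 -0.1754  0.      0.    ] 210.6
rest both [0.5346 0.475  0.     0.6209] 206.8
rest bothz [0.5351 0.474  0.0024 0.6229] 210.0
rest 0 [0.5341 0.4771 0.     0.6223] 225.0
rest 1 [0.534  0.4734 0.     0.6161] 208.5
turner both [ 0.5873 -0.176   0.008   0.0872] 233.1
turner bothz [ 0.5871 -0.1761  0.0062  0.0852] 233.9
turner 0 [ 0.5879 -0.1765  0.008   0.0821] 245.6
turner 1 [ 0.5869 -0.1756  0.008   0.0842] 222.5
skillet both [0.602  0.209  0.008  0.0088] 236.8
skillet bothz [0.602  0.209  0.0076 0.0084] 236.9
skillet 0 [0.6023 0.2085 0.008  0.004 ] 239.9
skillet 1 [0.602  0.209  0.008  0.0094] 234.0
saucepan both [ 0.6037  0.0105  0.008  -0.0518] 185.8
saucepan bothz [ 0.6037  0.0104  0.0082 -0.0524] 185.9
saucepan 0 [ 0.6033  0.0104  0.008  -0.0467] 192.3
saucepan 1 [ 0.6043  0.0114  0.008  -0.0557] 186.3
lid both [ 0.4919 -0.4374  0.      0.    ] 128.9
lid bothz [ 0.4914 -0.4378 -0.0017  0.    ] 129.7
lid 0 [ 0.4922 -0.4379  0.      0.    ] 132.4
lid 1 [ 0.491  -0.4335  0.      0.    ] 135.3
```

```bash
python3 - <<'E'
from h import *
S=pickle.load(open("scene0.pkl","rb"));T=pickle.load(open("top0.pkl","rb"))
def run(n,im,c,kind):
    o=ortho(im,.008,.38,.78,-.32,.36); h=cv2.cvtColor(o,cv2.COLOR_BGR2HSV)
    m=cv2.inRange(h,(0,0,200),(180,40,255)) if kind=='w' else cv2.inRange(h,(5,120,80),(25,255,255))
    r,cc=np.nonzero(m); x=.78-r*.001; y=.36-cc*.001
    for tol in (.012,.008,.005,.004,.004):
        d=np.hypot(x-c[0],y-c[1]); k=abs(d-.084)<tol
        f=least_squares(lambda q:np.hypot(x[k]-q[0],y[k]-q[1])-q[2],[*c,.084],loss='soft_l1',f_scale=.001); c=f.x[:2]
    print(n,f.x.round(4),k.sum())
for im,l in((S,'S'),(T,'T')):
    run('R'+l,im,(.592,-.177),'w'); run('M'+l,im,(.601,.0125),'o'); run('L'+l,im,(.612,.202),'w')
E
```

```text
RS [ 0.5898 -0.1775  0.0834] 1290
MS [0.6009 0.0125 0.0837] 1940
LS [0.6119 0.2025 0.0834] 938
RT [ 0.59   -0.1773  0.0832] 362
MT [0.602  0.0125 0.084 ] 2012
LT [0.6124 0.202  0.0833] 349
```

```bash
cat > plan.py <<'E'
# usage: plan.py x y z theta [x y z theta ...] [--from x y z th]; rows, from the measured pose
import sys,json,numpy as np
from scipy.spatial.transform import Rotation as R
from bench import ctrl
s=ctrl.get_state()
def th(s):
    M=R.from_rotvec(s["tool_rot"]).as_matrix(); return np.arctan2(M[1,0],M[0,0]),M[2,2]
p=np.array(s["position"]); t,zz=th(s)
print("t",round(s["time"],2),"pos",p.round(4),"th",round(t,4),"zz",round(zz,5),"F",np.round(s["ft_force"],1),"grip",round(s["grip_width"],3),round(s["grip_force"],1),"j",np.round(s["joint_positions"],2))
a=[float(x) for x in sys.argv[1:]]
for i in range(0,len(a),4):
    g=np.array(a[i:i+3]); T=a[i+3]; n=max(1,int(np.ceil(np.linalg.norm(g-p)/.058)),int(np.ceil(abs(T-t)/np.radians(7.9))))
    for k in range(n):
        w=(g-p)/(n-k); dt=(T-t)/(n-k)
        v=np.round(np.array([w[0]*np.cos(t)+w[1]*np.sin(t),w[0]*np.sin(t)-w[1]*np.cos(t),-w[2]])/.06,2)
        u=round(-dt/np.radians(8),2)
        print(json.dumps(dict(tx=v[0],ty=v[1],tz=v[2],turn=u)))
        d=v*.06; p=p+[d[0]*np.cos(t)+d[1]*np.sin(t),d[0]*np.sin(t)-d[1]*np.cos(t),-d[2]]; t-=u*np.radians(8)
    print('--')
E
python3 plan.py .5521 -.179 .2 .085
```

```text
t 0.1 pos [ 0.2023 -0.6172  0.2356] th 0.3168 zz -1.0 F [-0.   0.7  0.3] grip 0.999 0.0 j [ 1.27  0.32 -0.07  1.45  0.02  1.37 -0.06]
{"tx": 0.78, "ty": -0.51, "tz": 0.06, "turn": 0.17}
{"tx": 0.77, "ty": -0.53, "tz": 0.06, "turn": 0.17}
{"tx": 0.76, "ty": -0.55, "tz": 0.06, "turn": 0.17}
{"tx": 0.74, "ty": -0.57, "tz": 0.06, "turn": 0.16}
{"tx": 0.73, "ty": -0.58, "tz": 0.06, "turn": 0.17}
{"tx": 0.72, "ty": -0.6, "tz": 0.06, "turn": 0.16}
{"tx": 0.7, "ty": -0.62, "tz": 0.06, "turn": 0.17}
{"tx": 0.69, "ty": -0.63, "tz": 0.06, "turn": 0.16}
{"tx": 0.67, "ty": -0.65, "tz": 0.06, "turn": 0.17}
{"tx": 0.66, "ty": -0.66, "tz": 0.05, "turn": 0.16}
--
```

Call:
{"api": "send_rows", "payload": {"steps": [{"tx": 0.78,"ty": -0.51,"tz": 0.06,"turn": 0.17,"grip": 1},{"tx": 0.77,"ty": -0.53,"tz": 0.06,"turn": 0.17,"grip": 1},{"tx": 0.76,"ty": -0.55,"tz": 0.06,"turn": 0.17,"grip": 1},{"tx": 0.74,"ty": -0.57,"tz": 0.06,"turn": 0.16,"grip": 1},{"tx": 0.73,"ty": -0.58,"tz": 0.06,"turn": 0.17,"grip": 1},{"tx": 0.72,"ty": -0.6,"tz": 0.06,"turn": 0.16,"grip": 1},{"tx": 0.7,"ty": -0.62,"tz": 0.06,"turn": 0.17,"grip": 1},{"tx": 0.69,"ty": -0.63,"tz": 0.06,"turn": 0.16,"grip": 1},{"tx": 0.67,"ty": -0.65,"tz": 0.06,"turn": 0.17,"grip": 1},{"tx": 0.66,"ty": -0.66,"tz": 0.05,"turn": 0.16,"grip": 1},{"grip": 1},{"grip": 1}]}}

```text
validation failed for argument at $.st...
```

```bash
python3 plan.py .5521 -.179 .05 .085 .5521 -.179 .026 .085
```

```text
t 0.1 pos [ 0.2023 -0.6172  0.2356] th 0.3168 zz -1.0 F [-0.   0.7  0.3] grip 0.999 0.0 j [ 1.27  0.32 -0.07  1.45  0.02  1.37 -0.06]
{"tx": 0.71, "ty": -0.47, "tz": 0.28, "turn": 0.15}
{"tx": 0.7, "ty": -0.48, "tz": 0.28, "turn": 0.15}
{"tx": 0.69, "ty": -0.49, "tz": 0.28, "turn": 0.15}
{"tx": 0.68, "ty": -0.51, "tz": 0.28, "turn": 0.15}
{"tx": 0.67, "ty": -0.52, "tz": 0.28, "turn": 0.15}
{"tx": 0.66, "ty": -0.54, "tz": 0.28, "turn": 0.15}
{"tx": 0.65, "ty": -0.55, "tz": 0.28, "turn": 0.15}
{"tx": 0.63, "ty": -0.57, "tz": 0.28, "turn": 0.15}
{"tx": 0.62, "ty": -0.58, "tz": 0.28, "turn": 0.15}
{"tx": 0.61, "ty": -0.59, "tz": 0.29, "turn": 0.16}
{"tx": 0.6, "ty": -0.6, "tz": 0.28, "turn": 0.15}
--
{"tx": 0.0, "ty": -0.0, "tz": 0.4, "turn": 0.0}
--
```

Call:
{"api": "send_rows", "payload": {"steps": [{"tx": 0.78,"ty": -0.51,"tz": 0.06,"turn": 0.17,"grip": 1},{"tx": 0.77,"ty": -0.53,"tz": 0.06,"turn": 0.17,"grip": 1},{"tx": 0.76,"ty": -0.55,"tz": 0.06,"turn": 0.17,"grip": 1},{"tx": 0.74,"ty": -0.57,"tz": 0.06,"turn": 0.16,"grip": 1},{"tx": 0.73,"ty": -0.58,"tz": 0.06,"turn": 0.17,"grip": 1},{"tx": 0.72,"ty": -0.6,"tz": 0.06,"turn": 0.16,"grip": 1},{"tx": 0.7,"ty": -0.62,"tz": 0.06,"turn": 0.17,"grip": 1},{"tx": 0.69,"ty": -0.63,"tz": 0.06,"turn": 0.16,"grip": 1},{"tx": 0.67,"ty": -0.65,"tz": 0.06,"turn": 0.17,"grip": 1},{"tx": 0.66,"ty": -0.66,"tz": 0.05,"turn": 0.16,"grip": 1},{"tx": 0,"ty": 0,"tz": 0,"turn": 0,"grip": 1}]}}

```text
time: 1.48
position: [0.5547, -0.1732, 0.2005]
tool_rot: [-3.135, -0.148, -0.001]
ft_force: [0.7, -0.9, -0.8]
grip_width: 1.003
grip_force: 0.0
```

```bash
python3 plan.py .5521 -.179 .05 .085 .5521 -.179 .026 .085
```

```text
t 1.48 pos [ 0.5547 -0.1732  0.2005] th 0.0945 zz -0.99999 F [ 0.7 -0.9 -0.8] grip 1.003 0.0 j [ 0.64  0.22 -0.44  1.66  0.1   1.28 -1.29]
{"tx": -0.02, "ty": 0.03, "tz": 0.84, "turn": 0.02}
{"tx": -0.02, "ty": 0.03, "tz": 0.83, "turn": 0.02}
{"tx": -0.01, "ty": 0.03, "tz": 0.84, "turn": 0.03}
--
{"tx": -0.0, "ty": 0.0, "tz": 0.4, "turn": -0.0}
--
```

Call:
{"api": "send_rows", "payload": {"steps": [{"tx": 0,"ty": 0,"tz": 0.8,"turn": 0,"grip": 1},{"tx": 0,"ty": 0,"tz": 0.8,"turn": 0,"grip": 1},{"tx": 0,"ty": 0,"tz": 0.5,"turn": 0,"grip": 1},{"tx": 0,"ty": 0,"tz": 0.2,"turn": 0,"grip": 1},{"tx": 0,"ty": 0,"tz": 0,"turn": 0,"grip": 1}]}}

```text
time: 2.1
position: [0.5519, -0.1801, 0.0628]
tool_rot: [-3.139, -0.132, 0.002]
ft_force: [0.6, 0.5, 0.4]
grip_width: 0.999
grip_force: 0.0
```

```bash
python3 plan.py .5521 -.179 .026 .085
```

```text
t 2.1 pos [ 0.5519 -0.1801  0.0628] th 0.0843 zz -1.0 F [0.6 0.5 0.4] grip 0.999 0.0 j [ 0.62  0.35 -0.42  1.8   0.16  1.02 -1.34]
{"tx": 0.01, "ty": -0.02, "tz": 0.61, "turn": -0.0}
--
```

Call:
{"api": "send_rows", "payload": {"steps": [{"tx": 0,"ty": 0,"tz": 0.4,"turn": 0,"grip": 1},{"tx": 0,"ty": 0,"tz": 0.22,"turn": 0,"grip": 1},{"tx": 0,"ty": 0,"tz": 0,"turn": 0,"grip": 0.6},{"tx": 0,"ty": 0,"tz": 0,"turn": 0,"grip": 0},{"tx": 0,"ty": 0,"tz": 0,"turn": 0,"grip": 0},{"tx": 0,"ty": 0,"tz": 0,"turn": 0,"grip": 0},{"tx": 0,"ty": 0,"tz": 0,"turn": 0,"grip": 0}], "newtons": 50}}

```text
time: 2.98
position: [0.5525, -0.1797, 0.0262]
tool_rot: [3.138, 0.134, 0.0]
ft_force: [-0.4, 0.1, -0.9]
grip_width: 0.515
grip_force: 0.0
```

```bash
python3 plan.py .5521 -.179 .22 .085 .37 .355 .22 .621
```

```text
t 2.98 pos [ 0.5525 -0.1797  0.0262] th 0.0851 zz -1.0 F [-0.4  0.1 -0.9] grip 0.515 0.0 j [ 0.61  0.4  -0.41  1.83  0.19  0.95 -1.36]
{"tx": -0.0, "ty": -0.0, "tz": -0.81, "turn": 0.0}
{"tx": -0.0, "ty": -0.0, "tz": -0.81, "turn": 0.0}
{"tx": -0.0, "ty": -0.01, "tz": -0.81, "turn": 0.0}
{"tx": -0.01, "ty": -0.0, "tz": -0.8, "turn": 0.0}
--
{"tx": -0.23, "ty": -0.91, "tz": -0.0, "turn": -0.38}
{"tx": -0.18, "ty": -0.92, "tz": -0.0, "turn": -0.38}
{"tx": -0.13, "ty": -0.93, "tz": -0.0, "turn": -0.38}
{"tx": -0.08, "ty": -0.94, "tz": -0.0, "turn": -0.39}
{"tx": -0.03, "ty": -0.94, "tz": -0.0, "turn": -0.38}
{"tx": 0.02, "ty": -0.94, "tz": -0.0, "turn": -0.39}
{"tx": 0.08, "ty": -0.94, "tz": -0.0, "turn": -0.38}
{"tx": 0.13, "ty": -0.93, "tz": -0.0, "turn": -0.39}
{"tx": 0.17, "ty": -0.93, "tz": -0.0, "turn": -0.38}
{"tx": 0.23, "ty": -0.91, "tz": -0.0, "turn": -0.39}
--
```

Call:
{"api": "send_rows", "payload": {"steps": [{"tx": 0,"ty": 0,"tz": 0,"turn": 0,"grip": 0},{"tx": 0,"ty": 0,"tz": 0,"turn": 0,"grip": 0},{"tx": 0,"ty": 0,"tz": 0,"turn": 0,"grip": 0},{"tx": 0,"ty": 0,"tz": 0,"turn": 0,"grip": 0},{"tx": 0,"ty": 0,"tz": -0.3,"turn": 0,"grip": 0},{"tx": 0,"ty": 0,"tz": -0.8,"turn": 0,"grip": 0},{"tx": 0,"ty": 0,"tz": -0.8,"turn": 0,"grip": 0},{"tx": 0,"ty": 0,"tz": -0.8,"turn": 0,"grip": 0},{"tx": 0,"ty": 0,"tz": -0.3,"turn": 0,"grip": 0},{"tx": 0,"ty": 0,"tz": 0,"turn": 0,"grip": 0}]}}

```text
time: 4.22
position: [0.5529, -0.1797, 0.2072]
tool_rot: [3.137, 0.133, 0.003]
ft_force: [-0.5, -0.3, -1.5]
grip_width: 0.245
grip_force: 50.0
```

```bash
python3 plan.py .372 .358 .2 .621
```

```text
t 4.22 pos [ 0.5529 -0.1797  0.2072] th 0.085 zz -1.0 F [-0.5 -0.3 -1.5] grip 0.245 50.0 j [ 0.65  0.22 -0.44  1.66  0.1   1.29 -1.29]
{"tx": -0.22, "ty": -0.92, "tz": 0.01, "turn": -0.38}
{"tx": -0.18, "ty": -0.93, "tz": 0.01, "turn": -0.38}
{"tx": -0.13, "ty": -0.94, "tz": 0.01, "turn": -0.38}
{"tx": -0.08, "ty": -0.94, "tz": 0.01, "turn": -0.39}
{"tx": -0.02, "ty": -0.94, "tz": 0.01, "turn": -0.38}
{"tx": 0.03, "ty": -0.95, "tz": 0.01, "turn": -0.39}
{"tx": 0.08, "ty": -0.94, "tz": 0.01, "turn": -0.38}
{"tx": 0.13, "ty": -0.94, "tz": 0.02, "turn": -0.39}
{"tx": 0.17, "ty": -0.93, "tz": 0.01, "turn": -0.38}
{"tx": 0.23, "ty": -0.91, "tz": 0.02, "turn": -0.39}
--
```

Call:
{"api": "send_rows", "payload": {"steps": [{"tx": -0.22,"ty": -0.92,"tz": 0.01,"turn": -0.38,"grip": 0},{"tx": -0.18,"ty": -0.93,"tz": 0.01,"turn": -0.38,"grip": 0},{"tx": -0.13,"ty": -0.94,"tz": 0.01,"turn": -0.38,"grip": 0},{"tx": -0.08,"ty": -0.94,"tz": 0.01,"turn": -0.39,"grip": 0},{"tx": -0.02,"ty": -0.94,"tz": 0.01,"turn": -0.38,"grip": 0},{"tx": 0.03,"ty": -0.95,"tz": 0.01,"turn": -0.39,"grip": 0},{"tx": 0.08,"ty": -0.94,"tz": 0.01,"turn": -0.38,"grip": 0},{"tx": 0.13,"ty": -0.94,"tz": 0.02,"turn": -0.39,"grip": 0},{"tx": 0.17,"ty": -0.93,"tz": 0.01,"turn": -0.38,"grip": 0},{"tx": 0.23,"ty": -0.91,"tz": 0.02,"turn": -0.39,"grip": 0},{"tx": 0,"ty": 0,"tz": 0,"turn": 0,"grip": 0},{"tx": 0,"ty": 0,"tz": 0,"turn": 0,"grip": 0}]}}

```text
time: 5.72
position: [0.3711, 0.3568, 0.1968]
tool_rot: [2.99, 0.96, -0.006]
ft_force: [-0.4, -1.1, -2.0]
grip_width: 0.246
grip_force: 50.0
```

```bash
python3 plan.py .372 .358 .04 .621
```

```text
t 5.72 pos [0.3711 0.3568 0.1968] th 0.6214 zz -0.99999 F [-0.4 -1.1 -2. ] grip 0.246 50.0 j [ 0.1   0.15 -0.98  1.81  0.13  1.26 -1.86]
{"tx": 0.01, "ty": -0.0, "tz": 0.87, "turn": 0.0}
{"tx": 0.01, "ty": -0.0, "tz": 0.87, "turn": 0.0}
{"tx": 0.0, "ty": -0.01, "tz": 0.87, "turn": 0.0}
--
```

Call:
{"api": "send_rows", "payload": {"steps": [{"tx": 0,"ty": 0,"tz": 0.8,"turn": 0,"grip": 0},{"tx": 0,"ty": 0,"tz": 0.8,"turn": 0,"grip": 0},{"tx": 0,"ty": 0,"tz": 0.8,"turn": 0,"grip": 0},{"tx": 0,"ty": 0,"tz": 0.42,"turn": 0,"grip": 0},{"tx": 0,"ty": 0,"tz": 0,"turn": 0,"grip": 0},{"tx": 0,"ty": 0,"tz": 0,"turn": 0,"grip": 0}]}}

```text
time: 6.48
position: [0.3728, 0.3576, 0.0303]
tool_rot: [2.992, 0.958, 0.002]
ft_force: [0.5, 0.0, -0.5]
grip_width: 0.25
grip_force: 50.0
```

```bash
python3 plan.py .372 .358 .026 .621; python3 - <<'E'
from m import *
from bench import ctrl
T=ctrl.get_image("top");S=ctrl.get_image("scene"); pickle.dump((S,T),open("a.pkl","wb"))
a=ortho(T,.02,.3,.65,.25,.6,.5)[:,:,:];b=ortho(S,.02,.3,.65,.25,.6,.5)
cv2.imwrite("pics/ins.png",cv2.resize(np.hstack([a,b]),(800,400),interpolation=cv2.INTER_AREA))
blade=np.vstack([poly([.03,-.035,.003],[.09,-.035,.003],[.09,.035,.003],[.03,.035,.003])])
c,s=np.cos(.621),np.sin(.621)
p0=[.372+.035*c,.358+.035*s,.008,.621]
for v,f in(([S,T],.008),([S,T],None),([S],.008),([T],.008)):
    print(efit(v,blade,p0,f,span=.006))
run([S,T],["rest"])
E
```

```text
t 6.47 pos [0.3728 0.3576 0.0303] th 0.6195 zz -1.0 F [ 0.5  0.  -0.5] grip 0.25 50.0 j [-0.03  0.38 -0.89  1.97  0.36  0.96 -2.05]
{"tx": -0.01, "ty": -0.01, "tz": 0.07, "turn": -0.01}
--
(array([0.38565029, 0.29504569, 0.008     , 1.50867335]), np.float64(85.22542572021484))
(array([ 0.38074815,  0.3429528 ,  0.10639712, -0.88717151]), np.float64(137.91517639160156))
(array([0.38405558, 0.3143506 , 0.008     , 2.19486915]), np.float64(152.6767578125))
(array([0.39120419, 0.37107897, 0.008     , 0.67328194]), np.float64(81.21153259277344))
rest both [0.5346 0.4748 0.     0.6156] 210.9
rest bothz [0.5349 0.474  0.0022 0.6235] 213.9
rest 0 [0.5342 0.4771 0.     0.6232] 227.0
rest 1 [0.534  0.4734 0.     0.6168] 214.9
```

View pics/ins.png

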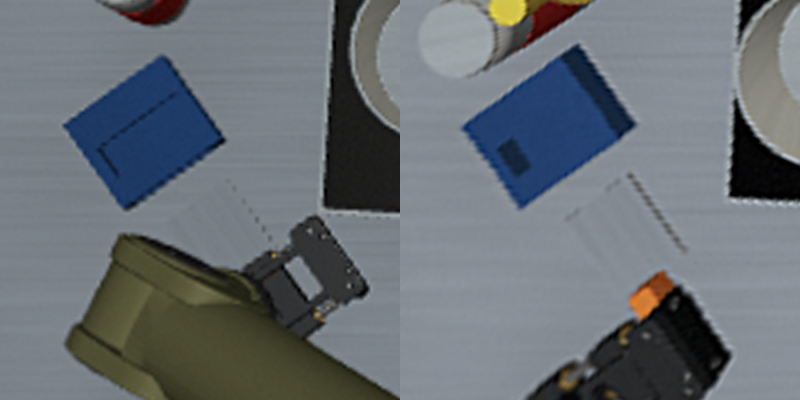

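```bash
python3 - <<'E'
from m import *
S,T=pickle.load(open("a.pkl","rb"))
rois={id(S):((100,90,20),(130,255,255),(440,160,510,225)),id(T):((100,90,20),(130,255,255),(100,205,185,275))}
B=box(-.045,.045,-.053,.053,0,.02)
# silhouette with upsampled images (subpixel)
def hull(im):
    lo,hi,(a,b,c,d)=rois[id(im)]
    k=4; crop=cv2.resize(im["pixels"][b:d,a:c],None,fx=k,fy=k,interpolation=cv2.INTER_CUBIC)
    f=crop.astype(int); m=((f[...,2]-f[...,0])>45).astype(np.uint8)  # blue excess
    cs,_=cv2.findContours(m,cv2.RETR_EXTERNAL,cv2.CHAIN_APPROX_NONE); cc=max(cs,key=cv2.contourArea)
    h=cv2.convexHull(cc).reshape(-1,2); return (h+.5)/k-.5+[a,b]
for v in([S,T],[S],[T]):
    p,e=fit([(i,hull(i)) for i in v],B,[.535,.475,0,.62],fz=0.0); print("rest",p.round(4),round(e,2))
    R0=p
    # blade right edge: search lateral, yaw
    best=[]
    for a in np.arange(-.06,.061,.01):
        for d in np.arange(-.012,.0121,.0005):
            c=0
            for im in v:
                g=grad(im) if False else G.setdefault(id(im),grad(im)) if 'G' in globals() else None
                if g is None: G={id(im):grad(im)}; g=G[id(im)]
                L=np.array([[x,-.035,z] for x in np.linspace(.045,.088,40) for z in (.0015,)])
                q=pose(L-[-.035,0,0],[.3724,.3578,.012,R0[3]*0+.62+a])+np.array([-np.sin(.62),np.cos(.62),0])*d
                u=proj(im,q).astype(np.float32); c+=cv2.remap(g,u[:,:1],u[:,1:],cv2.INTER_LINEAR).mean()
            best.append((c,a,d))
    print(sorted(best)[::-1][:3])
    _,a,d=max(best)
    # lateral of tip in rest frame
    L=pose(np.array([[.09+.035,-.035,0]]),[.3724,.3578,0,.62+a])[0,:2]+np.array([-np.sin(.62),np.cos(.62)])*d
    t=R0[3]; r=L-R0[:2]; print("edge in rest frame x,y",(r@[np.cos(t),np.sin(t)]+.045).round(4),(r@[-np.sin(t),np.cos(t)]).round(4))
E
```

```text
rest [0.534  0.4785 0.     0.6238] 1.83
[(np.float32(114.49139), np.float64(-0.009999999999999988), np.float64(-0.0009999999999999905)), (np.float32(114.42096), np.float64(1.3877787807814457e-17), np.float64(-0.0019999999999999914)), (np.float32(114.35466), np.float64(-0.01999999999999999), np.float64(1.0408340855860843e-17))]
edge in rest frame x,y -0.0322 -0.0413
rest [0.5271 0.4862 0.     0.6241] 1.81
[(np.float32(92.373375), np.float64(-0.009999999999999988), np.float64(-0.00049999999999999)), (np.float32(92.27413), np.float64(1.3877787807814457e-17), np.float64(-0.001499999999999991)), (np.float32(92.18028), np.float64(-0.01999999999999999), np.float64(0.0005000000000000109))]
edge in rest frame x,y -0.0311 -0.051
rest [0.5354 0.4778 0.     0.6192] 0.83
[(np.float32(22.409582), np.float64(-0.009999999999999988), np.float64(-0.0009999999999999905)), (np.float32(22.376657), np.float64(-0.01999999999999999), np.float64(1.0408340855860843e-17)), (np.float32(22.37384), np.float64(-0.029999999999999992), np.float64(0.0010000000000000113))]
edge in rest frame x,y -0.0327 -0.0403
```

```bash
python3 - <<'E'
from m import *
S,T=pickle.load(open("a.pkl","rb"))
out=[]
for im,(a,b,c,d) in((T,(110,205,180,275)),(S,(445,165,515,235))):
    for p in([.5347,.4748,0,.62],[.535,.4775,0,.622]):
        k=5.6; cr=cv2.resize(im["pixels"][b:d,a:c,::-1],(392,392),interpolation=cv2.INTER_NEAREST).copy()
        cr=cv2.convertScaleAbs(cr,alpha=1.4,beta=10)
        for z,col in((.02,(0,255,255)),(0,(0,0,255))):
            q=proj(im,pose(np.array([[-.045,-.053,z],[.045,-.053,z],[.045,.053,z],[-.045,.053,z]]),p))
            q=((q+.5-[a,b])*k).astype(int); cv2.polylines(cr,[q],True,col,1)
        out.append(cr[:300])
cv2.imwrite("pics/ov.png",np.vstack([np.hstack(out[:2]),np.hstack(out[2:])]))
E
```

```text
(no output)
```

View pics/ov.png

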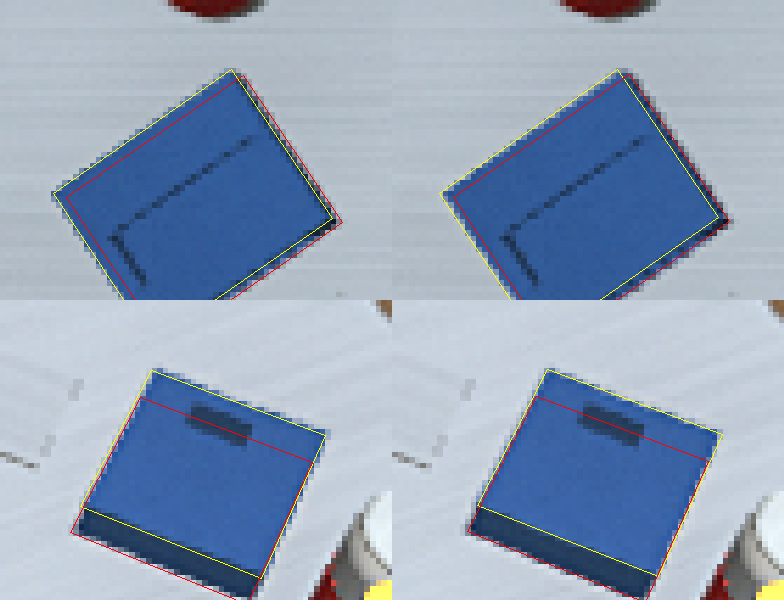

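Call:
{"api": "send_rows", "payload": {"steps": [{"tx": 0,"ty": -0.06,"tz": 0.05,"turn": -0.08,"grip": 0},{"tx": 0,"ty": 0,"tz": 0,"turn": 0,"grip": 0},{"tx": 0.3,"ty": 0,"tz": 0,"turn": 0,"grip": 0},{"tx": 0.3,"ty": 0,"tz": 0,"turn": 0,"grip": 0},{"tx": 0.15,"ty": 0,"tz": 0,"turn": 0,"grip": 0},{"tx": 0,"ty": 0,"tz": 0,"turn": 0,"grip": 0},{"tx": 0,"ty": 0,"tz": 0,"turn": 0,"grip": 0}]}}

```text
time: 7.45
position: [0.4052, 0.3871, 0.0263]
tool_rot: [2.985, 0.977, -0.001]
ft_force: [-1.4, -0.5, -1.5]
grip_width: 0.246
grip_force: 50.0
```

```bash
python3 plan.py; python3 - <<'E'
from m import *
from bench import ctrl
T=ctrl.get_image("top");S=ctrl.get_image("scene"); pickle.dump((S,T),open("b.pkl","wb"))
cv2.imwrite("pics/ins2.png",np.hstack([cv2.resize(i["pixels"][b:b+70,a:a+70,::-1],(400,400),interpolation=cv2.INTER_CUBIC) for i,a,b in((T,125,215),(S,440,160))]))
E
```

```text
t 7.45 pos [0.4052 0.3871 0.0263] th 0.6328 zz -1.0 F [-1.4 -0.5 -1.5] grip 0.246 50.0 j [-0.1   0.47 -0.85  1.87  0.42  0.99 -2.07]
```

View pics/ins2.png

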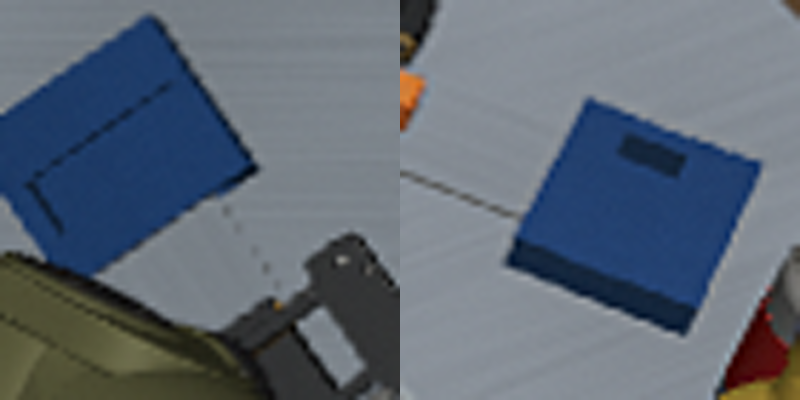

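The blade has entered the slot without force (right edge at (225,200) in the top crop). Going on gently.

Call:
{"api": "send_rows", "payload": {"steps": [{"tx": 0.25,"ty": 0,"tz": 0,"turn": 0.03,"grip": 0},{"tx": 0.25,"ty": 0,"tz": 0,"turn": 0,"grip": 0},{"tx": 0.25,"ty": 0,"tz": 0,"turn": 0,"grip": 0},{"tx": 0.15,"ty": 0,"tz": 0,"turn": 0,"grip": 0},{"tx": 0,"ty": 0,"tz": 0,"turn": 0,"grip": 0},{"tx": 0,"ty": 0,"tz": 0,"turn": 0,"grip": 0}]}}

```text
time: 8.3
position: [0.4491, 0.4192, 0.0263]
tool_rot: [2.987, 0.971, -0.001]
ft_force: [-0.6, 0.0, -2.0]
grip_width: 0.246
grip_force: 50.0
```

```bash
python3 plan.py
```

```text
t 8.3 pos [0.4491 0.4192 0.0263] th 0.6285 zz -1.0 F [-0.6  0.  -2. ] grip 0.246 50.0 j [-0.16  0.57 -0.81  1.73  0.47  1.04 -2.07]
```

Call:
{"api": "send_rows", "payload": {"steps": [{"tx": 0.06,"ty": 0,"tz": 0,"turn": 0,"grip": 0},{"tx": 0.06,"ty": 0,"tz": 0,"turn": 0,"grip": 0},{"tx": 0.04,"ty": 0,"tz": 0,"turn": 0,"grip": 0},{"tx": 0,"ty": 0,"tz": 0,"turn": 0,"grip": 0}]}}

```text
time: 8.8
position: [0.4575, 0.425, 0.0265]
tool_rot: [-2.988, -0.97, -0.0]
ft_force: [-0.3, 0.1, -0.5]
grip_width: 0.249
grip_force: 50.0
```

Call:
{"api": "send_rows", "payload": {"steps": [{"tx": 0.03,"ty": 0,"tz": 0,"turn": 0,"grip": 0},{"tx": 0,"ty": 0,"tz": 0,"turn": 0,"grip": 0}]}}

```text
time: 9.05
position: [0.4588, 0.426, 0.0265]
tool_rot: [2.988, 0.971, -0.0]
ft_force: [0.1, -0.4, -2.8]
grip_width: 0.247
grip_force: 50.0
```

```bash
python3 plan.py
```

```text
t 9.05 pos [0.4588 0.426  0.0265] th 0.6282 zz -1.0 F [ 0.1 -0.4 -2.8] grip 0.247 50.0 j [-0.17  0.59 -0.8   1.7   0.48  1.06 -2.07]
```

Call:
{"api": "send_rows", "payload": {"steps": [{"tx": 0.03,"ty": 0,"tz": 0,"turn": 0,"grip": 0},{"tx": 0,"ty": 0,"tz": 0,"turn": 0,"grip": 0}]}}

```text
time: 9.3
position: [0.459, 0.4264, 0.026]
tool_rot: [2.987, 0.971, -0.005]
ft_force: [-4.6, -2.7, -0.2]
grip_width: 0.248
grip_force: 50.0
```

Call:
{"api": "send_rows", "payload": {"steps": [{"tx": 0.03,"ty": 0,"tz": 0,"turn": 0,"grip": 0},{"tx": 0,"ty": 0,"tz": 0,"turn": 0,"grip": 0}]}}

```text
time: 9.55
position: [0.459, 0.4266, 0.0254]
tool_rot: [2.985, 0.97, -0.01]
ft_force: [-7.3, -4.4, 0.1]
grip_width: 0.249
grip_force: 50.0
```

Call:
{"api": "send_rows", "payload": {"steps": [{"tx": 0.03,"ty": 0,"tz": 0,"turn": 0,"grip": 0},{"tx": 0,"ty": 0,"tz": 0,"turn": 0,"grip": 0}]}}

```text
time: 9.8
position: [0.4589, 0.4268, 0.0249]
tool_rot: [2.984, 0.97, -0.015]
ft_force: [-9.7, -6.3, 1.6]
grip_width: 0.247
grip_force: 50.0
```

Call:
{"api": "send_rows", "payload": {"steps": [{"tx": -0.07,"ty": 0,"tz": 0,"turn": 0,"grip": 0},{"tx": 0,"ty": 0,"tz": 0.07,"turn": 0,"grip": 0},{"tx": 0,"ty": 0,"tz": 0,"turn": 0,"grip": 0.6},{"tx": 0,"ty": 0,"tz": 0,"turn": 0,"grip": 0.6},{"tx": 0,"ty": 0,"tz": 0,"turn": 0,"grip": 0.6},{"tx": 0,"ty": 0,"tz": -0.3,"turn": 0,"grip": 0.7},{"tx": 0,"ty": 0,"tz": -0.8,"turn": 0,"grip": 0.7},{"tx": 0,"ty": 0,"tz": -0.8,"turn": 0,"grip": 0.7},{"tx": 0,"ty": 0,"tz": -0.8,"turn": 0,"grip": 0.7},{"tx": 0,"ty": 0,"tz": 0,"turn": 0,"grip": 0.7}]}}

```text
time: 11.05
position: [0.4613, 0.4295, 0.1906]
tool_rot: [-2.984, -0.97, -0.015]
ft_force: [-1.1, -1.2, 0.3]
grip_width: 0.699
grip_force: 0.0
```

```bash
python3 plan.py; python3 - <<'E'
from m import *
from bench import ctrl
S=ctrl.get_image("scene"); T=ctrl.get_image("top"); pickle.dump((S,T),open("c.pkl","wb"))
MODEL['th']=(rect(-.09,.005,-.011,.011,.023),[.487,.447,0,.62],0,True)
run([S],["th"])
v=[(S,mask(S,(5,130,100),(25,255,255),(410,140,480,220)))]
print(fit(v,box(-.09,.005,-.011,.011,0,.023),[.487,.447,0,.62],fz=0))
E
```

```text
t 11.05 pos [0.4613 0.4295 0.1906] th 0.6286 zz -0.99995 F [-1.1 -1.2  0.3] grip 0.699 0.0 j [-0.11  0.43 -0.89  1.55  0.35  1.31 -1.98]
th both [0.486  0.4487 0.     0.6551] 240.3
th bothz [ 0.4719  0.4632 -0.0407  0.6583] 239.9
th 0 [0.486  0.4487 0.     0.6551] 240.3
(array([0.48996871, 0.44855258, 0.        , 0.58628828]), np.float64(1.388837955675443))
```

```bash
python3 plan.py .4639 .0178 .17 -.052 .4639 .0178 .068 -.052
```

```text
t 11.15 pos [0.46   0.427  0.1857] th 0.6283 zz -1.0 F [-0.1 -0.6  0.1] grip 0.701 0.0 j [-0.11  0.44 -0.89  1.56  0.35  1.31 -1.98]
{"tx": -0.49, "ty": 0.69, "tz": 0.03, "turn": 0.61}
{"tx": -0.43, "ty": 0.73, "tz": 0.03, "turn": 0.61}
{"tx": -0.37, "ty": 0.77, "tz": 0.03, "turn": 0.61}
{"tx": -0.3, "ty": 0.8, "tz": 0.03, "turn": 0.61}
{"tx": -0.24, "ty": 0.82, "tz": 0.04, "turn": 0.61}
{"tx": -0.16, "ty": 0.84, "tz": 0.03, "turn": 0.61}
{"tx": -0.09, "ty": 0.85, "tz": 0.04, "turn": 0.61}
{"tx": -0.03, "ty": 0.85, "tz": 0.03, "turn": 0.6}
--
{"tx": 0.0, "ty": 0.0, "tz": 0.85, "turn": 0.0}
{"tx": 0.0, "ty": 0.0, "tz": 0.85, "turn": 0.0}
--
```

Call:
{"api": "send_rows", "payload": {"steps": [{"tx": -0.49,"ty": 0.69,"tz": 0.03,"turn": 0.61,"grip": 1},{"tx": -0.43,"ty": 0.73,"tz": 0.03,"turn": 0.61,"grip": 1},{"tx": -0.37,"ty": 0.77,"tz": 0.03,"turn": 0.61,"grip": 1},{"tx": -0.3,"ty": 0.8,"tz": 0.03,"turn": 0.61,"grip": 1},{"tx": -0.24,"ty": 0.82,"tz": 0.03,"turn": 0.61,"grip": 1},{"tx": -0.16,"ty": 0.84,"tz": 0.03,"turn": 0.61,"grip": 1},{"tx": -0.09,"ty": 0.85,"tz": 0.03,"turn": 0.61,"grip": 1},{"tx": -0.03,"ty": 0.85,"tz": 0.03,"turn": 0.6,"grip": 1},{"tx": 0,"ty": 0,"tz": 0,"turn": 0,"grip": 1},{"tx": 0,"ty": 0,"tz": 0,"turn": 0,"grip": 1},{"tx": 0,"ty": 0,"tz": 0.6,"turn": 0,"grip": 1},{"tx": 0,"ty": 0,"tz": 0,"turn": 0,"grip": 1}]}}

```text
time: 12.65
position: [0.461, 0.0194, 0.1317]
tool_rot: [-3.14, 0.076, 0.009]
ft_force: [-0.4, -0.1, 0.9]
grip_width: 1.001
grip_force: 0.0
```

```bash
python3 plan.py .4639 .0178 .068 -.052
```

```text
t 12.65 pos [0.461  0.0194 0.1317] th -0.0483 zz -0.99998 F [-0.4 -0.1  0.9] grip 1.001 0.0 j [ 0.54  0.04 -0.65  2.01  0.02  1.11 -1.73]
{"tx": 0.02, "ty": 0.01, "tz": 0.53, "turn": 0.01}
{"tx": 0.03, "ty": 0.01, "tz": 0.53, "turn": 0.02}
--
```

Call:
{"api": "send_rows", "payload": {"steps": [{"tx": 0.02,"ty": 0.01,"tz": 0.53,"turn": 0.01,"grip": 1},{"tx": 0.02,"ty": 0.01,"tz": 0.5,"turn": 0.02,"grip": 1},{"tx": 0,"ty": 0,"tz": 0,"turn": 0,"grip": 0.5},{"tx": 0,"ty": 0,"tz": 0,"turn": 0,"grip": 0.4},{"tx": 0,"ty": 0,"tz": 0,"turn": 0,"grip": 0.3},{"tx": 0,"ty": 0,"tz": 0,"turn": 0,"grip": 0.3},{"tx": 0,"ty": 0,"tz": 0,"turn": 0,"grip": 0.25},{"tx": 0,"ty": 0,"tz": 0,"turn": 0,"grip": 0.1},{"tx": 0,"ty": 0,"tz": 0,"turn": 0,"grip": 0},{"tx": 0,"ty": 0,"tz": 0,"turn": 0,"grip": 0},{"tx": 0,"ty": 0,"tz": 0,"turn": 0,"grip": 0}], "newtons": 15}}

```text
time: 14.02
position: [0.4657, 0.0166, 0.0721]
tool_rot: [-3.14, 0.087, 0.0]
ft_force: [-1.0, 1.0, 0.9]
grip_width: 0.227
grip_force: 15.0
```

```bash
cat > look.py <<'E'
import sys
from m import *
from bench import ctrl
v=[ctrl.get_image("scene"),ctrl.get_image("top")]; pickle.dump(v,open("l.pkl","wb"))
n=sys.argv[1]; p0=[float(x) for x in sys.argv[2:5]]; P,q,z,y=MODEL[n]
for l,w in(("both",v),("S",v[:1]),("T",v[1:])):
    p,e=efit(w,P,[p0[0],p0[1],z,p0[2]],z,y,span=.008); print(n,l,p.round(4),round(float(e)))
E
python3 plan.py; python3 look.py saucepan .6037 .0105 -.052
```

```text
t 14.03 pos [0.4657 0.0166 0.0721] th -0.0555 zz -1.0 F [-1.   1.   0.9] grip 0.227 15.0 j [ 0.53  0.13 -0.65  2.06  0.09  0.98 -1.79]
saucepan both [0.5733 0.0156 0.008  0.3496] 98
saucepan S [0.5972 0.0091 0.008  0.1251] 146
saucepan T [ 0.6354  0.0472  0.008  -0.4207] 123
```

```bash
python3 plan.py .4522 -.1697 .0721 -.0555
```

```text
t 14.12 pos [0.4657 0.0166 0.0721] th -0.0557 zz -1.0 F [0.5 1.3 0.4] grip 0.233 15.0 j [ 0.53  0.13 -0.65  2.06  0.09  0.98 -1.79]
{"tx": -0.01, "ty": 0.78, "tz": 0.0, "turn": -0.0}
{"tx": -0.01, "ty": 0.78, "tz": 0.0, "turn": -0.0}
{"tx": -0.02, "ty": 0.78, "tz": 0.0, "turn": -0.0}
{"tx": -0.01, "ty": 0.77, "tz": 0.0, "turn": -0.0}
--
```

Call:
{"api": "send_rows", "payload": {"steps": [{"tx": 0,"ty": 0,"tz": 0,"turn": 0,"grip": 0},{"tx": 0,"ty": 0.1,"tz": 0,"turn": 0,"grip": 0},{"tx": 0,"ty": 0.25,"tz": 0,"turn": 0,"grip": 0},{"tx": -0.01,"ty": 0.4,"tz": 0,"turn": 0,"grip": 0},{"tx": -0.01,"ty": 0.5,"tz": 0,"turn": 0,"grip": 0},{"tx": -0.01,"ty": 0.5,"tz": 0,"turn": 0,"grip": 0},{"tx": -0.01,"ty": 0.5,"tz": 0,"turn": 0,"grip": 0},{"tx": -0.01,"ty": 0.4,"tz": 0,"turn": 0,"grip": 0},{"tx": 0,"ty": 0.25,"tz": 0,"turn": 0,"grip": 0},{"tx": 0,"ty": 0.15,"tz": 0,"turn": 0,"grip": 0},{"tx": 0,"ty": 0.06,"tz": 0,"turn": 0,"grip": 0},{"tx": 0,"ty": 0,"tz": 0,"turn": 0,"grip": 0}], "newtons": 55}}

```text
time: 15.62
position: [0.4522, -0.1696, 0.0721]
tool_rot: [3.14, -0.087, -0.0]
ft_force: [-0.9, 1.2, 1.1]
grip_width: 0.224
grip_force: 55.1
```

```bash
cat >> m.py <<'E'
MODEL['srim']=(circ(.075,.085),None,.008,False)
MODEL['krim']=(circ(.08,.042),None,.008,False)
E
python3 plan.py;  python3 look.py srim .590 -.1774 0
```

```text
t 15.62 pos [ 0.4522 -0.1696  0.0721] th -0.0554 zz -1.0 F [-0.9  1.2  1.1] grip 0.224 55.1 j [ 0.76  0.15 -0.48  2.03  0.08  0.98 -1.39]
srim both [ 0.5902 -0.1755  0.008   0.    ] 188
srim S [ 0.5896 -0.1753  0.008   0.    ] 231
srim T [ 0.5725 -0.1621  0.008   0.    ] 183
```

Call:
{"api": "send_rows", "payload": {"steps": [{"tx": 0,"ty": 0,"tz": 0,"turn": 0,"grip": 0.5},{"tx": 0,"ty": 0,"tz": 0,"turn": 0,"grip": 0.7},{"tx": 0,"ty": 0,"tz": 0,"turn": 0,"grip": 0.7},{"tx": 0,"ty": 0,"tz": -0.4,"turn": 0,"grip": 0.8},{"tx": 0,"ty": 0,"tz": -0.8,"turn": 0,"grip": 1},{"tx": 0,"ty": 0,"tz": -0.4,"turn": 0,"grip": 1},{"tx": 0,"ty": 0,"tz": 0,"turn": 0,"grip": 1}]}}

```text
time: 16.6
position: [0.4537, -0.1705, 0.1702]
tool_rot: [3.138, -0.089, 0.006]
ft_force: [-0.3, 0.3, -0.3]
grip_width: 0.932
grip_force: 0.0
```

```bash
python3 look.py saucepan .590 -.176 -.055;  python3 plan.py .457 .2077 .15 .009
```

```text
saucepan both [ 0.5905 -0.1753  0.008  -0.0411] 146
saucepan S [ 0.5899 -0.1755  0.008  -0.0403] 202
saucepan T [ 0.5925 -0.171   0.008  -0.09  ] 131
t 16.7 pos [ 0.4518 -0.1698  0.1675] th -0.0564 zz -1.0 F [-0.5  0.2 -0.4] grip 0.973 0.0 j [ 0.78  0.04 -0.48  1.93  0.02  1.18 -1.34]
{"tx": -0.04, "ty": -0.9, "tz": 0.04, "turn": -0.07}
{"tx": -0.03, "ty": -0.9, "tz": 0.04, "turn": -0.07}
{"tx": -0.02, "ty": -0.9, "tz": 0.04, "turn": -0.07}
{"tx": -0.01, "ty": -0.9, "tz": 0.04, "turn": -0.06}
{"tx": -0.0, "ty": -0.9, "tz": 0.04, "turn": -0.07}
{"tx": 0.0, "ty": -0.9, "tz": 0.05, "turn": -0.06}
{"tx": 0.01, "ty": -0.89, "tz": 0.04, "turn": -0.07}
--
```

Call:
{"api": "send_rows", "payload": {"steps": [{"tx": -0.04,"ty": -0.9,"tz": 0.04,"turn": -0.07,"grip": 1},{"tx": -0.03,"ty": -0.9,"tz": 0.04,"turn": -0.07,"grip": 1},{"tx": -0.02,"ty": -0.9,"tz": 0.04,"turn": -0.07,"grip": 1},{"tx": -0.01,"ty": -0.9,"tz": 0.04,"turn": -0.06,"grip": 1},{"tx": 0,"ty": -0.9,"tz": 0.04,"turn": -0.07,"grip": 1},{"tx": 0,"ty": -0.9,"tz": 0.05,"turn": -0.06,"grip": 1},{"tx": 0.01,"ty": -0.89,"tz": 0.04,"turn": -0.07,"grip": 1},{"tx": 0,"ty": 0,"tz": 0,"turn": 0,"grip": 1},{"tx": 0,"ty": 0,"tz": 0.3,"turn": 0,"grip": 1},{"tx": 0,"ty": 0,"tz": 0.5,"turn": 0,"grip": 1},{"tx": 0,"ty": 0,"tz": 0,"turn": 0,"grip": 1},{"tx": 0,"ty": 0,"tz": 0,"turn": 0,"grip": 1}]}}

```text
time: 18.2
position: [0.4575, 0.2067, 0.1026]
tool_rot: [3.141, 0.013, -0.001]
ft_force: [0.7, 0.1, -0.1]
grip_width: 1.003
grip_force: 0.0
```

```bash
python3 plan.py .457 .2077 .038 .009
```

```text
t 18.2 pos [0.4575 0.2067 0.1026] th 0.008 zz -1.0 F [ 0.7  0.1 -0.1] grip 1.003 0.0 j [ 0.32  0.21 -0.87  1.95  0.18  1.07 -2.19]
{"tx": -0.0, "ty": -0.01, "tz": 0.54, "turn": -0.0}
{"tx": -0.01, "ty": -0.01, "tz": 0.54, "turn": -0.01}
--
```

Call:
{"api": "send_rows", "payload": {"steps": [{"tx": 0,"ty": -0.01,"tz": 0.5,"turn": 0,"grip": 1},{"tx": 0,"ty": -0.01,"tz": 0.52,"turn": -0.01,"grip": 1},{"tx": 0,"ty": 0,"tz": 0,"turn": 0,"grip": 0.5},{"tx": 0,"ty": 0,"tz": 0,"turn": 0,"grip": 0.4},{"tx": 0,"ty": 0,"tz": 0,"turn": 0,"grip": 0.3},{"tx": 0,"ty": 0,"tz": 0,"turn": 0,"grip": 0.3},{"tx": 0,"ty": 0,"tz": 0,"turn": 0,"grip": 0.25},{"tx": 0,"ty": 0,"tz": 0,"turn": 0,"grip": 0.1},{"tx": 0,"ty": 0,"tz": 0,"turn": 0,"grip": 0},{"tx": 0,"ty": 0,"tz": 0,"turn": 0,"grip": 0},{"tx": 0,"ty": 0,"tz": 0,"turn": 0,"grip": 0}], "newtons": 15}}

```text
time: 19.58
position: [0.4572, 0.2088, 0.0415]
tool_rot: [3.141, 0.017, -0.001]
ft_force: [-0.3, 0.2, -0.6]
grip_width: 0.231
grip_force: 15.0
```

```bash
python3 plan.py; python3 look.py krim .602 .209 0
```

```text
t 19.57 pos [0.4572 0.2088 0.0415] th 0.0107 zz -1.0 F [-0.3  0.2 -0.6] grip 0.231 15.0 j [ 0.27  0.31 -0.83  2.    0.28  0.95 -2.26]
krim both [0.6019 0.209  0.008  0.    ] 208
krim S [0.6013 0.2083 0.008  0.    ] 225
krim T [0.607  0.2011 0.008  0.    ] 166
```

Call:
{"api": "send_rows", "payload": {"steps": [{"tx": 0,"ty": 0,"tz": 0,"turn": 0,"grip": 0},{"tx": 0,"ty": 0.1,"tz": 0,"turn": 0,"grip": 0},{"tx": 0,"ty": 0.25,"tz": 0,"turn": 0,"grip": 0},{"tx": -0.01,"ty": 0.4,"tz": 0,"turn": 0,"grip": 0},{"tx": -0.01,"ty": 0.5,"tz": 0,"turn": 0,"grip": 0},{"tx": -0.01,"ty": 0.5,"tz": 0,"turn": 0,"grip": 0},{"tx": -0.01,"ty": 0.5,"tz": 0,"turn": 0,"grip": 0},{"tx": -0.01,"ty": 0.45,"tz": 0,"turn": 0,"grip": 0},{"tx": 0,"ty": 0.3,"tz": 0,"turn": 0,"grip": 0},{"tx": 0,"ty": 0.18,"tz": 0,"turn": 0,"grip": 0},{"tx": 0,"ty": 0.1,"tz": 0,"turn": 0,"grip": 0},{"tx": 0,"ty": 0,"tz": 0,"turn": 0,"grip": 0}], "newtons": 55}}

```text
time: 21.18
position: [0.4562, 0.0117, 0.0415]
tool_rot: [3.141, 0.016, -0.001]
ft_force: [0.2, 1.1, -0.1]
grip_width: 0.222
grip_force: 55.0
```

```bash
python3 plan.py; python3 look.py krim .601 .0125 0
```

```text
t 21.18 pos [0.4562 0.0117 0.0415] th 0.0105 zz -1.0 F [ 0.2  1.1 -0.1] grip 0.222 55.0 j [ 0.64  0.18 -0.76  2.1   0.15  0.92 -1.77]
krim both [0.6008 0.0129 0.008  0.    ] 222
krim S [0.6006 0.0129 0.008  0.    ] 250
krim T [0.6008 0.0131 0.008  0.    ] 194
```

Call:
{"api": "send_rows", "payload": {"steps": [{"tx": 0,"ty": 0,"tz": 0,"turn": 0,"grip": 0.5},{"tx": 0,"ty": 0,"tz": 0,"turn": 0,"grip": 0.7},{"tx": 0,"ty": 0,"tz": 0,"turn": 0,"grip": 0.7},{"tx": 0,"ty": 0,"tz": -0.4,"turn": 0,"grip": 0.8},{"tx": 0,"ty": 0,"tz": -0.8,"turn": 0,"grip": 1},{"tx": 0,"ty": 0,"tz": -0.8,"turn": 0,"grip": 1},{"tx": 0,"ty": 0,"tz": -0.4,"turn": 0,"grip": 1},{"tx": 0,"ty": 0,"tz": 0,"turn": 0,"grip": 1}]}}

```text
time: 22.28
position: [0.4579, 0.0121, 0.1874]
tool_rot: [3.14, 0.017, 0.007]
ft_force: [0.3, -0.5, -0.7]
grip_width: 0.982
grip_force: 0.0
```

```bash
cat >> m.py <<'E'
MODEL['disc']=(circ(.078,.011),None,0,False)
MODEL['knob']=(circ(.015,.046),None,0,False)
E
python3 look.py disc .4919 -.4374 0; python3 - <<'E'
from m import *
v=pickle.load(open("l.pkl","rb"))
for n,p0 in(('saucepan',[.59,-.1755,.008,-.045]),('skillet',[.6008,.0129,.008,.01]),('knob',[.492,-.437,0,0])):
    P,_,z,y=MODEL[n]
    for w in(v,v[:1],v[1:]): print(n,efit(w,P,p0,z,y,span=.006)[0].round(4))
E
python3 plan.py .492 -.4374 .17 -.4
```

```text
disc both [ 0.4912 -0.4382  0.      0.    ] 70
disc S [ 0.491  -0.4382  0.      0.    ] 84
disc T [ 0.492 -0.438  0.     0.   ] 58
saucepan [ 0.5904 -0.1753  0.008  -0.0433]
saucepan [ 0.5898 -0.1755  0.008  -0.0406]
saucepan [ 0.5908 -0.1736  0.008  -0.0414]
skillet [0.6015 0.0127 0.008  0.0084]
skillet [0.6018 0.0127 0.008  0.0078]
skillet [0.6005 0.0129 0.008  0.2469]
knob [ 0.4924 -0.437   0.      0.    ]
knob [ 0.4938 -0.438   0.      0.    ]
knob [ 0.4909 -0.4334  0.      0.    ]
t 22.38 pos [0.456  0.012  0.1849] th 0.011 zz -1.0 F [ 0.1  0.2 -0.2] grip 0.987 0.0 j [ 0.71 -0.04 -0.77  1.96 -0.03  1.22 -1.61]
{"tx": 0.06, "ty": 0.94, "tz": 0.03, "turn": 0.37}
{"tx": 0.11, "ty": 0.93, "tz": 0.03, "turn": 0.37}
{"tx": 0.16, "ty": 0.93, "tz": 0.03, "turn": 0.37}
{"tx": 0.21, "ty": 0.91, "tz": 0.03, "turn": 0.37}
{"tx": 0.26, "ty": 0.9, "tz": 0.03, "turn": 0.37}
{"tx": 0.3, "ty": 0.89, "tz": 0.03, "turn": 0.36}
{"tx": 0.35, "ty": 0.87, "tz": 0.03, "turn": 0.37}
{"tx": 0.39, "ty": 0.86, "tz": 0.04, "turn": 0.36}
--
```

Call:
{"api": "send_rows", "payload": {"steps": [{"tx": 0.06,"ty": 0.94,"tz": 0.03,"turn": 0.37,"grip": 1},{"tx": 0.11,"ty": 0.93,"tz": 0.03,"turn": 0.37,"grip": 1},{"tx": 0.16,"ty": 0.93,"tz": 0.03,"turn": 0.37,"grip": 1},{"tx": 0.21,"ty": 0.91,"tz": 0.03,"turn": 0.37,"grip": 1},{"tx": 0.26,"ty": 0.9,"tz": 0.03,"turn": 0.37,"grip": 1},{"tx": 0.3,"ty": 0.89,"tz": 0.03,"turn": 0.36,"grip": 1},{"tx": 0.35,"ty": 0.87,"tz": 0.03,"turn": 0.37,"grip": 1},{"tx": 0.39,"ty": 0.86,"tz": 0.04,"turn": 0.36,"grip": 1},{"tx": 0,"ty": 0,"tz": 0,"turn": 0,"grip": 1},{"tx": 0,"ty": 0,"tz": 0.7,"turn": 0,"grip": 1},{"tx": 0,"ty": 0,"tz": 0.7,"turn": 0,"grip": 1},{"tx": 0,"ty": 0,"tz": 0,"turn": 0,"grip": 1}]}}

```text
time: 23.88
position: [0.4896, -0.4337, 0.0812]
tool_rot: [-3.074, 0.62, 0.014]
ft_force: [0.4, 0.2, 0.3]
grip_width: 0.995
grip_force: 0.0
```

```bash
python3 plan.py .4915 -.438 .031 -.4
```

```text
t 23.88 pos [ 0.4896 -0.4337  0.0812] th -0.3977 zz -0.99994 F [0.4 0.2 0.3] grip 0.995 0.0 j [ 0.99  0.48 -0.4   1.59  0.2   1.12 -1.42]
{"tx": 0.06, "ty": 0.05, "tz": 0.84, "turn": 0.02}
--
```

Call:
{"api": "send_rows", "payload": {"steps": [{"tx": 0,"ty": 0,"tz": 0.3,"turn": 0,"grip": 1},{"tx": 0,"ty": 0,"tz": 0.3,"turn": 0,"grip": 1},{"tx": 0,"ty": 0,"tz": 0,"turn": 0,"grip": 1},{"tx": 0,"ty": 0,"tz": 0,"turn": 0,"grip": 1}]}}

```text
time: 24.38
position: [0.4927, -0.4375, 0.0511]
tool_rot: [3.079, -0.623, 0.001]
ft_force: [0.5, -0.2, -0.9]
grip_width: 1.002
grip_force: 0.0
```

```bash
python3 plan.py .4915 -.438 .031 -.4
```

```text
t 24.38 pos [ 0.4927 -0.4375  0.0511] th -0.3995 zz -1.0 F [ 0.5 -0.2 -0.9] grip 1.002 0.0 j [ 0.98  0.51 -0.39  1.61  0.21  1.06 -1.43]
{"tx": -0.02, "ty": 0.01, "tz": 0.34, "turn": 0.0}
--
```

Then close, and lift gently.

Call:
{"api": "send_rows", "payload": {"steps": [{"tx": -0.02,"ty": 0.01,"tz": 0.33,"turn": 0,"grip": 0.8},{"tx": 0,"ty": 0,"tz": 0,"turn": 0,"grip": 0.6},{"tx": 0,"ty": 0,"tz": 0,"turn": 0,"grip": 0.5},{"tx": 0,"ty": 0,"tz": 0,"turn": 0,"grip": 0.4},{"tx": 0,"ty": 0,"tz": 0,"turn": 0,"grip": 0.2},{"tx": 0,"ty": 0,"tz": 0,"turn": 0,"grip": 0.1},{"tx": 0,"ty": 0,"tz": 0,"turn": 0,"grip": 0},{"tx": 0,"ty": 0,"tz": 0,"turn": 0,"grip": 0},{"tx": 0,"ty": 0,"tz": 0,"turn": 0,"grip": 0}], "newtons": 40}}

```text
time: 25.5
position: [0.4911, -0.4374, 0.0309]
tool_rot: [3.079, -0.623, 0.0]
ft_force: [0.8, -0.0, 1.4]
grip_width: 0.334
grip_force: 40.0
```

Call:
{"api": "send_rows", "payload": {"steps": [{"tx": 0,"ty": 0,"tz": -0.2,"turn": 0,"grip": 0},{"tx": 0,"ty": 0,"tz": -0.5,"turn": 0,"grip": 0},{"tx": 0,"ty": 0,"tz": -0.7,"turn": 0,"grip": 0},{"tx": 0,"ty": 0,"tz": -0.7,"turn": 0,"grip": 0},{"tx": 0,"ty": 0,"tz": -0.3,"turn": 0,"grip": 0},{"tx": 0,"ty": 0,"tz": 0,"turn": 0,"grip": 0}]}}

```text
time: 26.25
position: [0.4914, -0.4377, 0.1758]
tool_rot: [3.078, -0.623, 0.003]
ft_force: [-0.4, 0.5, -3.4]
grip_width: 0.336
grip_force: 40.0
```

```bash
python3 plan.py .5905 -.1753 .165 -.4; python3 - <<'E'
from m import *
from bench import ctrl
v=[ctrl.get_image("scene"),ctrl.get_image("top")]
s=ctrl.get_state()["position"]
for w in(v,v[:1],v[1:]):
    for z in((s[2]-.031,None)): print("disc-tcp",(efit(w,MODEL['disc'][0],[.4915,-.438,s[2]-.031,0],z,False,span=.006)[0][:3]-s).round(4))
E
```

```text
t 26.25 pos [ 0.4914 -0.4377  0.1758] th -0.3995 zz -1.0 F [-0.4  0.5 -3.4] grip 0.336 40.0 j [ 1.    0.4  -0.41  1.5   0.16  1.28 -1.4 ]
{"tx": -0.04, "ty": -0.93, "tz": 0.04, "turn": 0.0}
{"tx": -0.04, "ty": -0.94, "tz": 0.03, "turn": 0.0}
{"tx": -0.03, "ty": -0.93, "tz": 0.04, "turn": 0.0}
{"tx": -0.04, "ty": -0.94, "tz": 0.03, "turn": 0.0}
{"tx": -0.03, "ty": -0.93, "tz": 0.04, "turn": 0.0}
--
disc-tcp [-0.0008 -0.0026 -0.031 ]
disc-tcp [ 0.0012 -0.0016 -0.0273]
disc-tcp [-0.0012 -0.0027 -0.031 ]
disc-tcp [-0.1081 -0.0501 -0.1932]
disc-tcp [ 0.0022 -0.0015 -0.031 ]
disc-tcp [ 0.0022 -0.0017 -0.0312]
```

```bash
python3 plan.py .5903 -.1745 .165 -.4
```

```text
t 26.35 pos [ 0.49   -0.4368  0.1728] th -0.3995 zz -1.0 F [-1.1 -0.1 -2.5] grip 0.335 40.0 j [ 1.    0.4  -0.41  1.5   0.16  1.28 -1.4 ]
{"tx": -0.03, "ty": -0.94, "tz": 0.03, "turn": 0.0}
{"tx": -0.03, "ty": -0.93, "tz": 0.02, "turn": 0.0}
{"tx": -0.03, "ty": -0.94, "tz": 0.03, "turn": 0.0}
{"tx": -0.04, "ty": -0.93, "tz": 0.02, "turn": 0.0}
{"tx": -0.03, "ty": -0.94, "tz": 0.03, "turn": 0.0}
--
```

Call:
{"api": "send_rows", "payload": {"steps": [{"tx": -0.02,"ty": -0.4,"tz": 0.02,"turn": 0,"grip": 0},{"tx": -0.04,"ty": -0.8,"tz": 0.03,"turn": 0,"grip": 0},{"tx": -0.04,"ty": -0.93,"tz": 0.03,"turn": 0,"grip": 0},{"tx": -0.04,"ty": -0.93,"tz": 0.03,"turn": 0,"grip": 0},{"tx": -0.03,"ty": -0.8,"tz": 0.03,"turn": 0,"grip": 0},{"tx": -0.02,"ty": -0.5,"tz": 0.03,"turn": 0,"grip": 0},{"tx": 0,"ty": -0.3,"tz": 0,"turn": 0,"grip": 0},{"tx": 0,"ty": 0,"tz": 0,"turn": 0,"grip": 0},{"tx": 0,"ty": 0,"tz": 0,"turn": 0,"grip": 0},{"tx": 0,"ty": 0,"tz": 0,"turn": 0,"grip": 0}]}}

```text
time: 27.6
position: [0.5886, -0.1775, 0.1644]
tool_rot: [3.077, -0.628, -0.001]
ft_force: [-0.1, -0.3, -2.3]
grip_width: 0.333
grip_force: 40.0
```

```bash
python3 plan.py .5903 -.1745 .128 -.4; python3 - <<'E'
from m import *
from bench import ctrl
v=[ctrl.get_image("scene"),ctrl.get_image("top")]
s=ctrl.get_state()["position"]
for w in(v,v[:1],v[1:]):
    print("disc-tcp",(efit(w,MODEL['disc'][0],[*(s-[0,0.0015,.031]),0],s[2]-.031,False,span=.006)[0][:3]-s).round(4))
E
```

```text
t 27.6 pos [ 0.5886 -0.1775  0.1644] th -0.4025 zz -1.0 F [-0.1 -0.3 -2.3] grip 0.333 40.0 j [ 0.69  0.34 -0.54  1.62  0.18  1.23 -1.86]
{"tx": 0.01, "ty": -0.06, "tz": 0.61, "turn": -0.02}
--
disc-tcp [-0.0008 -0.0005 -0.031 ]
disc-tcp [ 0.0229 -0.0062 -0.031 ]
disc-tcp [-0.0184  0.0153 -0.031 ]
```

Call:
{"api": "send_rows", "payload": {"steps": [{"tx": 0.01,"ty": -0.05,"tz": 0.2,"turn": 0,"grip": 0},{"tx": 0,"ty": 0,"tz": 0.3,"turn": 0,"grip": 0},{"tx": 0,"ty": 0,"tz": 0.1,"turn": 0,"grip": 0},{"tx": 0,"ty": 0,"tz": 0,"turn": 0,"grip": 0},{"tx": 0,"ty": 0,"tz": 0,"turn": 0,"grip": 0}]}}

```text
time: 28.32
position: [0.5913, -0.1729, 0.1289]
tool_rot: [3.079, -0.623, 0.001]
ft_force: [-0.1, 0.3, -1.1]
grip_width: 0.334
grip_force: 40.0
```

```bash
python3 plan.py .5904 -.175 .118 -.4; python3 - <<'E'
from bench import ctrl
import cv2
from h import *
o=[]
for n in("scene","top"):
    im=ctrl.get_image(n); u,v=proj(im,[[.59,-.175,.1]])[0].astype(int)
    o.append(cv2.resize(im["pixels"][v-50:v+50,u-50:u+50,::-1],(400,400),interpolation=cv2.INTER_CUBIC))
cv2.imwrite("pics/lid.png",np.hstack(o))
E
```

```text
t 28.32 pos [ 0.5913 -0.1729  0.1289] th -0.3994 zz -1.0 F [-0.1  0.3 -1.1] grip 0.334 40.0 j [ 0.68  0.37 -0.53  1.66  0.2   1.17 -1.88]
{"tx": 0.0, "ty": 0.04, "tz": 0.18, "turn": 0.0}
--
```

View pics/lid.png

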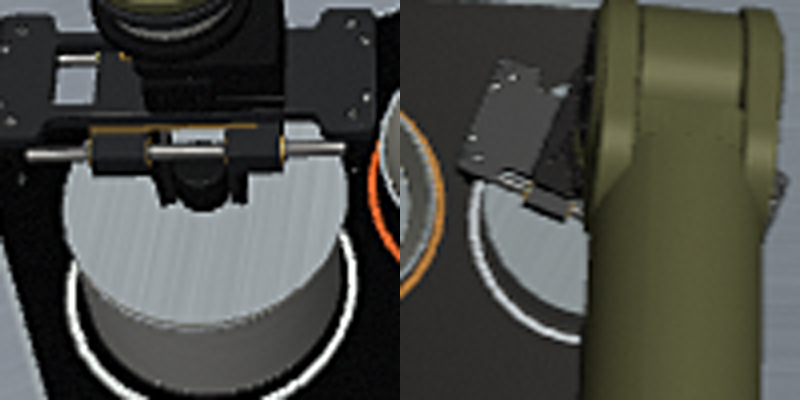

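The lid sits level over the pan (disc centre ~(205,230) in the scene crop). Lowering it.

Call:
{"api": "send_rows", "payload": {"steps": [{"tx": 0,"ty": 0.03,"tz": 0,"turn": 0,"grip": 0},{"tx": 0,"ty": 0,"tz": 0.08,"turn": 0,"grip": 0},{"tx": 0,"ty": 0,"tz": 0.07,"turn": 0,"grip": 0},{"tx": 0,"ty": 0,"tz": 0,"turn": 0,"grip": 0},{"tx": 0,"ty": 0,"tz": 0,"turn": 0,"grip": 0}]}}

```text
time: 29.05
position: [0.5903, -0.1745, 0.1195]
tool_rot: [3.079, -0.623, -0.0]
ft_force: [-0.7, -0.2, -2.5]
grip_width: 0.338
grip_force: 40.0
```

Call:
{"api": "send_rows", "payload": {"steps": [{"tx": 0,"ty": 0,"tz": 0.03,"turn": 0,"grip": 0},{"tx": 0,"ty": 0,"tz": 0,"turn": 0,"grip": 0}]}}

```text
time: 29.3
position: [0.5905, -0.1745, 0.118]
tool_rot: [3.079, -0.623, 0.001]
ft_force: [0.9, 0.4, -1.4]
grip_width: 0.334
grip_force: 40.0
```

Call:
{"api": "send_rows", "payload": {"steps": [{"tx": 0,"ty": 0,"tz": 0.02,"turn": 0,"grip": 0},{"tx": 0,"ty": 0,"tz": 0,"turn": 0,"grip": 0.5},{"tx": 0,"ty": 0,"tz": 0,"turn": 0,"grip": 0.6},{"tx": 0,"ty": 0,"tz": 0,"turn": 0,"grip": 0.8},{"tx": 0,"ty": 0,"tz": 0,"turn": 0,"grip": 0.8},{"tx": 0,"ty": 0,"tz": 0,"turn": 0,"grip": 0.8},{"tx": 0,"ty": 0,"tz": -0.3,"turn": 0,"grip": 0.8},{"tx": 0,"ty": 0,"tz": -0.8,"turn": 0,"grip": 0.8},{"tx": 0,"ty": 0,"tz": -0.8,"turn": 0,"grip": 0.8},{"tx": -0.6,"ty": 0.4,"tz": -0.4,"turn": 0,"grip": 0.8},{"tx": -0.7,"ty": 0.5,"tz": 0,"turn": 0,"grip": 0.8},{"tx": -0.7,"ty": 0.5,"tz": 0,"turn": 0,"grip": 0.8}]}}

```text
time: 30.8
position: [0.4462, -0.2053, 0.2563]
tool_rot: [3.078, -0.622, 0.004]
ft_force: [-0.7, -0.8, 1.1]
grip_width: 0.798
grip_force: 0.0
```

Call:
{"api": "send_rows", "payload": {"steps": [{"tx": -0.6,"ty": 0.7,"tz": 0,"turn": 0,"grip": 0.8},{"tx": -0.5,"ty": 0.8,"tz": 0,"turn": 0,"grip": 0.8},{"tx": -0.4,"ty": 0.8,"tz": 0,"turn": 0,"grip": 0.8},{"tx": 0,"ty": 0.6,"tz": 0,"turn": 0,"grip": 0.8},{"tx": 0,"ty": 0,"tz": 0,"turn": 0,"grip": 0.8}]}}

```text
time: 31.42
position: [0.295, -0.3327, 0.2559]
tool_rot: [3.076, -0.631, 0.002]
ft_force: [-0.5, -0.2, -0.1]
grip_width: 0.802
grip_force: 0.0
```

```bash
python3 plan.py; python3 - <<'E'
from m import *
from bench import ctrl
v=[ctrl.get_image("scene"),ctrl.get_image("top")]
cv2.imwrite("pics/end.png",v[0]["pixels"][:,:,::-1])
c=MODEL['lid'][0]
for w in(v,v[:1],v[1:]):
  print("lid",efit(w,c,[.5905,-.1755,.087,0],.087,False,span=.006)[0].round(4), "skil",efit(w,MODEL['skillet'][0],[.6012,.0127,.008,.009],.008,True,span=.006)[0].round(4))
print(efit(v,c,[.5905,-.1755,.087,0],None,False,span=.006)[0].round(4))
for z in(.008,):
  print("panhandle",efit(v,rect(-.2,-.079,-.01,.01,.074),[.5905,-.1755,.008,-.043],z,True,span=.006)[0].round(4))
print("th",efit(v,rect(-.09,.005,-.011,.011,.023),[.487,.447,0,.62],0,True,span=.006)[0].round(4))
E
```

```text
t 31.43 pos [ 0.295  -0.3327  0.2559] th -0.4045 zz -1.0 F [-0.5 -0.2 -0.1] grip 0.802 0.0 j [ 1.08 -0.12 -0.26  1.89 -0.03  1.37 -1.16]
lid [ 0.5912 -0.1744  0.087   0.    ] skil [0.6008 0.0129 0.008  0.0081]
lid [ 0.5919 -0.1752  0.087   0.    ] skil [0.6017 0.0129 0.008  0.0094]
lid [ 0.59   -0.1738  0.087   0.    ] skil [0.6008 0.0131 0.008  0.0068]
[ 0.5904 -0.1744  0.084   0.    ]
panhandle [ 0.5825 -0.2195  0.008  -0.2882]
th [0.4869 0.4479 0.     0.6395]
```

View pics/end.png

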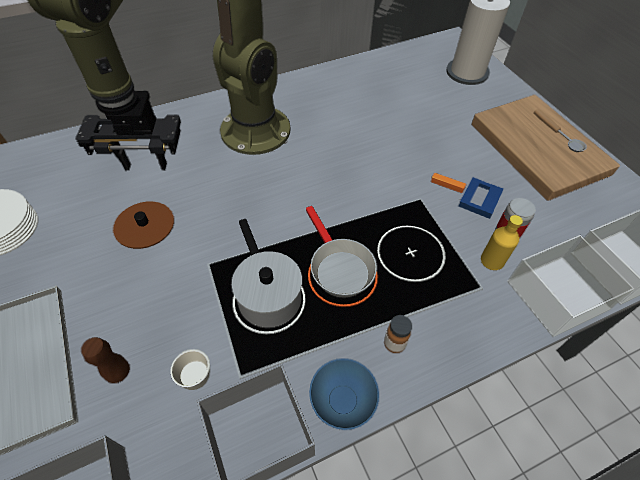

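The end picture shows the lid seated on the saucepan (265,290), the skillet on the orange ring (343,268), and the blade showing in the rest's window (483,195). I'm handing the job in.

```bash
python3 -c "
from bench import ctrl
print(ctrl.close_job())"
```

```text
the job is handed in; nothing more can be done
None
```

The job is handed in at about 31 s of the 72 s allowed: by my camera measurements the turner is home in the rest, the saucepan (right ring) and skillet (middle ring) are within about 3 mm of their ring centres, and the lid is seated; no verdict came back from the hand-in.

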